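# Scoop ice into the block-chilling tray

## Robot

A 7-joint arm with a two-finger parallel gripper is mounted at the origin on the work surface. World frame = base frame: x ahead of the robot, y to its left, z up, the work surface at z = 0. Lengths are in m, angles in rad, forces in N, time in s.
With the tool pointing down it reaches from about 0.35 to 0.9 m from the base axis. Payload 8.1 kg.
Tool frame: the origin (TCP) lies midway between the tips of the shut fingers; the grasp point (between the pads) lies 19 mm behind it; z points along the fingers, y is the line along which they close (so a half turn about z gives the same grasp; the last joint's range is limited). The gripper opens to 92 mm and grips with 3 to 60 N. Pads are 19 mm wide; open, the fingers measure 130 mm over their backs; the gripper's body (75 mm by 190 mm) begins 47 mm behind the grasp point.
Start: joints at [-1.38, 0.434, 0.025, 1.573, -0.012, 1.134, -0.075], TCP at [0.181, 0.598, 0.227] pointing down, gripper open.
Joint ranges: [-2.62, 2.62], [-0.44, 2.09], [-1.27, 1.32], [0.08, 2.57], [-1.32, 4.46], [0.12, 2], [-2.74, 2.74]. Speed limits (rad/s): [2.22, 2.22, 3.01, 3.01, 3.14, 3.14, 3.14].

## Interface

Orientations are given as a unit quaternion [w, x, y, z].
In Python, from bench import r, eyes, outline_of, pinpoint gives the robot as it stands. The module is installed in compiled form; this text tells all that it offers.
- The arm moves only by the shell command python3 -m crank 'ROWS'. ROWS is JSON, a list of rows, each an object of numbers: "fingers": the closure, from 0 (fully open) to 1 (shut); "x", "y", "z": the shift along the tool's x, y, z in cm; "wx", "wy", "wz": the turn, a rotation vector about the tool's x, y, z in degrees. In form: [{"fingers": .., "x": .., "y": .., "z": .., "wx": .., "wy": .., "wz": ..}, ...]. A call has exactly 8 rows; each row shifts and turns the commanded pose from where the row before left it, along the tool's axes as they then stand; what a row does not reach is not made up. A row lasts 1/8 s, in which the tool goes at most 62.5 mm and 10.7 degrees, less where a joint would pass 70% of its speed; a pose out of reach is approached as far as the arm can. A call with a gripper value outside its range is refused whole. The fingers move at their own pace and stop on an object; the grip force is fixed at half the most. Time passes only in rows, so rows that do not move let the fingers close, or fill a call up. It gives the time, the measured TCP pose, the force, the opening and the grip force at its end, in the units of the state.
- r.get_obs(): the state, without advancing time (a new reading comes with each control period).
- eyes.camera(name): name is "side" or "top" or "wrist"; returns (picture, depth): 420x560x3 uint8, blue, green, red; 420x560 float32, m along the optical axis (not along the pixel's ray), 0 where there is no reading.
- eyes.camera_params(name): a dict with "fx", "fy", "cx", "cy" (pixels), "rvec" (rotation vector, rad) and "tvec" (3), from world to camera coordinates, as OpenCV has them. Camera axes: x right, y down, z forward; pixel columns grow to the right and rows downward; lengths in m; the calibration is good to about 2 mm. A picture is of the moment at which its call begins: read the wrist's pose just before it. camera_params takes no time and is no camera call; for the wrist camera it gives the pose at the moment of the call.
- r.finish_job(): hands the job in; it is judged then, once.
Trained networks look in the newest picture that a camera, given by its name, has taken for a name from the list of things; names that differ only in an ending like _2 or _b are one class to them, and where a whole thing is asked for, a point or a joint stands for the part that bears it (a point fixed in the world has none). Each returns a list of dicts, best first, with "p" (0 to 1); they miss things now and then, are a little off and sometimes report something else, mostly with a low value. They report only what shows in the picture. A call takes as long as a camera call. They do not tell look-alikes from the thing itself.
- outline_of(camera, query): "pixels" (420x560 bool, what is visible of it) and "box" ([left, top, width, height] in pixels, round what is visible of it).
- pinpoint(camera, query): "point" ([row, column] in pixels: a listed point, or the origin of a listed thing).
The state is a dict: "time": time; "qpos": joint angles; "qvel": joint speeds; "joint_efforts": joint torques, N m; "tool_pos": TCP position; "eef_rot": TCP orientation; "contact_force": force on the tool from outside, world axes, zero at the start; "torque": the same for the moment, N m; "finger_gap": finger opening in m; "gripper_force": force on a finger pad.
Only numpy, scipy, OpenCV 4.12 (cv2) and the standard library are available. Lean on these libraries where they do the work, as an engineer would, in place of code of your own. Each camera call takes 0.05 s, during which the arm holds its last target. There are 200 camera calls.

## Task

With the orange scoop, move at least four of the five ice cubes from the blue ice pan into the empty far half of the aluminium chilling tray; a cube left over stays in the pan, and none may end up anywhere else. Do not touch the ice with the gripper, do not ram the scoop against the pan, and leave the wax blocks in the tray and the things on the bench undisturbed. Then set the scoop back down level on its green mat.

Things in the scene. Friction and masses are not known exactly. Their poses are not given: they have to be found in the camera images.
- pan: Fixed blue ice pan, outside 260 (x) x 134 (y) x 90 mm high, walls 10 mm. Origin: centre of its underside; x along its length, +x away from the robot. In it lies a rigid dark grey drain plate, its top 19 to 34 mm above the underside: find that height by touch. The ice lies on the plate in the +x half; the 100 mm of plate nearest the robot is free at the start.
- tray: Fixed aluminium chilling tray, outside 217 (x) x 148 (y) x 50 mm high, walls and floor 4 mm. Origin: centre of its underside; +x away from the robot. A 4 mm cross wall, as high as the sides, stands 17.5 mm towards -x of the origin; it parts the near (-x) space, 85 mm long with the two wax blocks, from the empty far (+x) space.
- tray_ice (a point): Centre of the inner floor (4 mm above the bench) of the tray's empty far space, which is 120 (x) x 140 (y) mm inside, with walls rising 46 mm above this point. Axes as the tray's.
- mat: Fixed green mat, 210 (x) x 130 (y) x 3 mm, where the scoop stands at first and must stand at the end. Origin: centre of its underside.
- scoop: Loose rigid orange scoop, about 0.14 kg. Flat floor 80 mm long (x), 98 wide (y) at the back widening to 104 at the front edge, 2.5 mm thick, tapering to 0.5 mm at the lip. Origin: centre of its underside. Open front edge (lip) at x = +40 mm, back wall 36 mm high at x = -40 mm; side walls sloping from 34 mm high at the back to 16 mm, ending 6 mm short of the lip.
- scoop_grip (a point): Where to pinch the scoop: on the centre line of its handle, 75 mm up it, at (-55.4, 0, 82.4) mm in the scoop's frame. The handle is a straight bar, 18 mm wide along the scoop's y, 24 mm the other way, 105 mm long; it starts at (-36, 0, 10) mm and rises leaning 15 degrees backwards, along (-0.259, 0, 0.966). Axes as the scoop's.
- ice0: Loose pale-blue ice cube, 22 mm with edges rounded by 6 mm, about 11 g, slippery (friction about 0.15). Origin: its centre. Turns as it tumbles.
- ice1: Loose pale-blue ice cube, 22 mm with edges rounded by 6 mm, about 11 g, slippery (friction about 0.15). Origin: its centre. Turns as it tumbles.
- ice2: Loose pale-blue ice cube, 22 mm with edges rounded by 6 mm, about 11 g, slippery (friction about 0.15). Origin: its centre. Turns as it tumbles.
- ice3: Loose pale-blue ice cube, 22 mm with edges rounded by 6 mm, about 11 g, slippery (friction about 0.15). Origin: its centre. Turns as it tumbles.
- ice4: Loose pale-blue ice cube, 22 mm with edges rounded by 6 mm, about 11 g, slippery (friction about 0.15). Origin: its centre. Turns as it tumbles.
- block0: Loose bystander: green cassette with a wax block, 40 x 28 x 14 mm, in the tray's near space. Origin: centre of underside.
- block1: Loose bystander: yellow cassette with a wax block, 40 x 28 x 14 mm, in the tray's near space. Origin: centre of underside.
- jar: Loose bystander: screw-top jar, 56 mm across, 75 mm high. Origin: centre of underside.
- bladebox: Loose bystander: red and black blade dispenser, 90 x 45 x 63 mm. Origin: centre of underside.
- cassette_a: Loose bystander: flat blue cassette, 40 x 28 x 6 mm. Origin: centre of underside.
- cassette_b: Loose bystander: flat green cassette, 40 x 28 x 6 mm. Origin: centre of underside.
- forceps: Loose bystander: steel forceps, 120 x 17 x 6 mm, lying flat. Origin: centre of underside.
Not all that is in view belongs to the job. Of the things that look like the scoop, the smaller one is meant.

How it is judged:
By the outcome, as a careful person would: the job done as asked, in the order asked, and still so for the second after the job is handed in, with the robot touching nothing.
It also fails if it takes over 72 s, if anything falls off the work surface, if the arm or the gripper's body presses on something with over 40 N, if the wrist force passes 120 N, or if a joint passes its speed limit or range.

## Working session

There is one attempt and no reset: what is moved stays moved. The work goes in short steps, Python scripts to look and compute and a shell command to move; the robot and the scene stay as the last step left them, time stands still between calls to the robot, and variables do not carry over. Pictures are saved under pics/ and viewed, at most 10 in all, crops included, and the job is handed in when it is done.

```bash
mkdir -p pics
cat > h.py <<'E'
import numpy as np, cv2
from scipy.spatial.transform import Rotation as R
from bench import r, eyes, outline_of, pinpoint
def cam(n):
    P=eyes.camera_params(n); im,d=eyes.camera(n); return P,im,d
def cloud(P,d):
    v,u=np.mgrid[:d.shape[0],:d.shape[1]]
    c=np.stack([(u-P['cx'])/P['fx']*d,(v-P['cy'])/P['fy']*d,d],-1)
    Rm=cv2.Rodrigues(np.array(P['rvec'],float))[0]
    return (c-np.array(P['tvec']).ravel())@Rm
def rot(q): return R.from_quat([q[1],q[2],q[3],q[0]])
E
python3 - <<'E'
from h import *
for n in ['top','side']:
    P,im,d=cam(n); cv2.imwrite(f'pics/{n}0.png',im); np.savez(f'{n}.npz',im=im,d=d)
    W=cloud(P,d); np.save(f'{n}W.npy',W)
    for q in ['scoop','scoop_grip','pan','tray','tray_ice','mat','ice0']:
        for o in pinpoint(n,q)[:5]:
            a,b=[int(round(x)) for x in o['point']]
            if 0<=a<420 and 0<=b<560: print(n,q,round(o['p'],2),(a,b),W[a,b].round(3))
o=r.get_obs(); print({k:np.round(v,3) for k,v in o.items()})
E
```

```text
top scoop 0.9 (306, 200) [0.299 0.203 0.003]
top scoop 0.75 (202, 189) [0.573 0.246 0.007]
top scoop_grip 0.76 (337, 178) [0.231 0.226 0.134]
top scoop_grip 0.6 (216, 178) [0.513 0.248 0.118]
top tray 0.73 (222, 277) [0.523 0.008 0.004]
top tray_ice 0.94 (205, 281) [ 0.57  -0.002  0.006]
top tray_ice 0.24 (134, 221) [0.741 0.159 0.078]
top mat 0.62 (217, 189) [0.528 0.24  0.027]
top ice0 0.63 (195, 375) [ 0.593 -0.249  0.044]
top ice0 0.57 (218, 354) [ 0.529 -0.191  0.052]
top ice0 0.56 (216, 380) [ 0.537 -0.26   0.045]
top ice0 0.52 (216, 370) [ 0.535 -0.233  0.051]
top ice0 0.4 (194, 354) [ 0.594 -0.193  0.048]
side scoop 0.98 (178, 291) [0.556 0.228 0.009]
side scoop 0.73 (190, 221) [0.3   0.198 0.008]
side scoop_grip 0.64 (158, 280) [0.519 0.239 0.099]
side scoop_grip 0.19 (176, 285) [0.535 0.241 0.01 ]
side pan 0.88 (289, 297) [ 0.517 -0.254  0.032]
side tray 0.79 (225, 293) [0.537 0.006 0.003]
side tray 0.17 (239, 271) [ 0.459 -0.078  0.045]
side tray_ice 0.75 (226, 304) [ 0.572 -0.004  0.004]
side tray_ice 0.43 (283, 324) [ 0.592 -0.256  0.053]
side mat 0.85 (175, 284) [0.53  0.214 0.039]
side mat 0.32 (266, 322) [ 0.596 -0.198  0.05 ]
side ice0 0.61 (284, 327) [ 0.6   -0.257  0.048]
side ice0 0.61 (218, 356) [0.749 0.01  0.003]
side ice0 0.46 (267, 324) [ 0.601 -0.202  0.05 ]
side ice0 0.38 (279, 303) [ 0.537 -0.233  0.047]
{'time': np.float64(0.8), 'qpos': array([-1.38 ,  0.434,  0.025,  1.573, -0.012,  1.134, -0.075]), 'qvel': array([ 0.001,  0.   , -0.001, -0.   ,  0.   , -0.001, -0.   ]), 'joint_efforts': array([-2.0000e-03, -6.6760e+01,  9.8300e-01, -3.1479e+01, -6.1000e-02,
        3.3000e-02,  0.0000e+00]), 'tool_pos': array([0.181, 0.598, 0.227]), 'eef_rot': array([0.   , 0.146, 0.989, 0.   ]), 'contact_force': array([ 0.336, -0.56 ,  0.827]), 'torque': array([ 0.034,  0.048, -0.005]), 'gripper_force': np.float64(0.0), 'finger_gap': np.float64(0.092)}
```

View pics/top0.png

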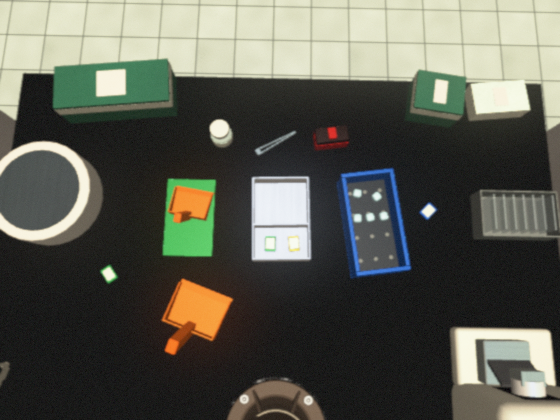

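View pics/side0.png

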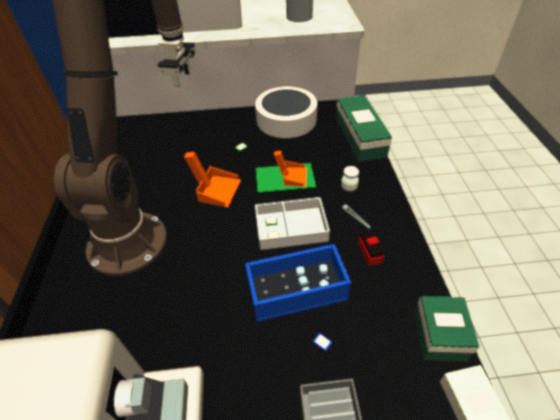

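The small scoop stands on the green mat (top row 202, col 189); the look-alike is the larger scoop on the bare bench (306, 200). The pan is at (222, 375), turned slightly, and the tray is at (218, 281). I choose the one at (202, 189) and measure the poses.

Run:
```python
from h import *
im=np.load('top.npz')['im']; W=np.load('topW.npy')
cv2.imwrite('pics/crop.png',cv2.resize(im[160:280,140:420],(784,336),interpolation=cv2.INTER_CUBIC))
hsv=cv2.cvtColor(im,cv2.COLOR_BGR2HSV)
def rect(p):
    c,s,a=cv2.minAreaRect((p[:,:2]*1000).astype(np.float32)); return np.round(c,1),np.round(s,1),round(a,1)
X,Y,Z=W[...,0],W[...,1],W[...,2]
def reg(x0,x1,y0,y1,z0,z1): return (X>x0)&(X<x1)&(Y>y0)&(Y<y1)&(Z>z0)&(Z<z1)
m=reg(.38,.7,-.36,-.1,.08,.1); print('pan rim',m.sum(),rect(W[m]),np.median(Z[m]))
m=reg(.38,.7,-.09,.1,.042,.06); print('tray rim',m.sum(),rect(W[m]),np.median(Z[m]))
g=(hsv[...,0]>50)&(hsv[...,0]<75)&(hsv[...,1]>120)&reg(.38,.7,.15,.33,-.01,.01); print('mat',g.sum(),rect(W[g]),np.median(Z[g]))
o=(hsv[...,0]<18)&(hsv[...,1]>130)&reg(.42,.7,.15,.33,-.01,.2)
f=o&(Z<.012); print('scoop floor',f.sum(),rect(W[f]))
print('scoop all',o.sum(),rect(W[o]),Z[o].max())
h=o&(Z>.06); print('handle', h.sum(),W[h].mean(0),rect(W[h]))
w=o&(Z>.012)&(Z<.045); print('walls',rect(W[w]))
pl=reg(.4,.53,-.3,-.2,.01,.06); print('plate z',np.percentile(Z[pl],[10,50,90]))
for q in ['ice0']:
    for n in outline_of('top',q)[:8]:
        k=n['pixels']; print(round(n['p'],2),n['box'],W[k].mean(0).round(3))
for q in ['scoop']:
    for n in outline_of('top',q)[:3]: print(round(n['p'],2),n['box'])
```

```text
pan rim 1387 (array([ 516.8, -235.7]), array([260.3, 135.7]), 7.9) 0.09001094248812817
tray rim 655 (array([528.5,  -0.8]), array([217.5, 147.4]), 1.6) 0.05048734321746939
mat 2454 (array([535.1, 246. ]), array([134.3, 215.5]), 89.9) 0.0038496070571391178
scoop floor 852 (array([575.3, 239.4]), array([101.1,  71.6]), 80.3)
scoop all 1153 (array([555.5, 243.9]), array([102.4, 112.1]), 79.1) 0.1204779690690191
handle 122 [0.51509667 0.24706142 0.10232921] (array([517.8, 249.7]), array([18.3, 36.1]), 79.8)
walls (array([561.6, 240.5]), array([102.6,  82.5]), 82.6)
plate z [0.02605058 0.02871889 0.03233293]
0.57 [370.0, 213.4, 4.7, 6.0] [ 0.533 -0.23   0.048]
0.5 [376.7, 211.8, 10.6, 9.2] [ 0.536 -0.266  0.048]
0.96 [165.0, 184.2, 47.4, 36.2]
0.91 [161.1, 283.3, 72.8, 68.3]
0.24 [250.8, 179.4, 58.6, 79.9]
```

View pics/crop.png

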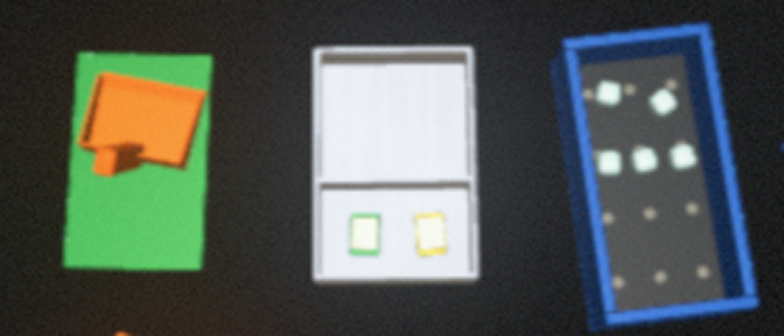

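The crop confirms the small scoop (crop col 140, row 120) on the mat, with its handle on the robot side. It also shows five ice cubes in two rows in the far half of the pan. Next I move towards the scoop.

```bash
python3 -m crank '[{"x":-4.4,"y":-3.0,"wz":-1},{"x":-4.4,"y":-3.0,"wz":-1},{"x":-4.4,"y":-3.0,"wz":-1},{"x":-4.4,"y":-3.0,"wz":-1},{"x":-4.4,"y":-3.0,"wz":-1},{"x":-4.4,"y":-3.0,"wz":-1},{"x":-4.4,"y":-3.0,"wz":-1},{"x":-4.4,"y":-3.0,"wz":-1}]'
python3 - <<'E'
from h import *
P,im,d=cam('wrist'); cv2.imwrite('pics/w1.png',im); W=cloud(P,d); np.savez('w1.npz',im=im,W=W)
Rm=cv2.Rodrigues(np.array(P['rvec'],float))[0]; print('cam at',-Rm.T@np.array(P['tvec']).ravel(),'fwd',Rm[2],'up',-Rm[1])
o=r.get_obs(); print(o['time'],o['tool_pos'].round(4) if hasattr(o['tool_pos'],'round') else o['tool_pos'], rot(o['eef_rot']).as_matrix().round(3))
for q in ['scoop','scoop_grip']:
  for k in pinpoint('wrist',q)[:3]:
    a,b=[int(round(x)) for x in k['point']]; print(q,k['p'],a,b,W[a,b])
E
```

```text
cam at [0.10796922 0.62169839 0.38485156] fwd [ 0.27436382 -0.08254627 -0.95807652] up [-0.91737411  0.27628853 -0.28651245]
0.95 [0.181  0.5982 0.2268] [[-0.957  0.29   0.   ]
 [ 0.29   0.957  0.   ]
 [-0.     0.    -1.   ]]schema error: expected keys fingers, x, y, z, wx, wy, wz
```

View pics/w1.png

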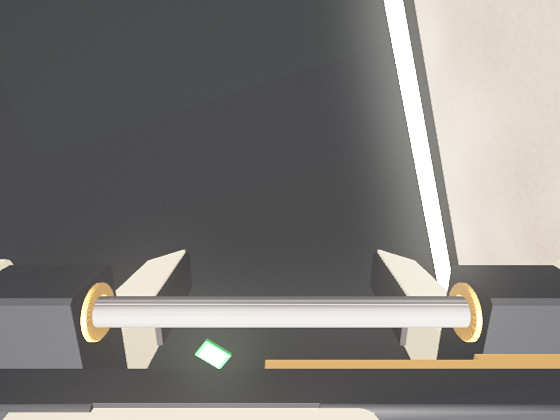

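The wrist camera looks at the side nearer the robot: fingers at row 300, only a cassette at (353, 213), no scoop in view. The move was refused because every key must be given. I repeat it with all keys and go further ahead.

```bash
python3 -m crank '[{"fingers":0,"x":-5.6,"y":-2.5,"z":-0.9,"wx":0,"wy":0,"wz":0},{"fingers":0,"x":-5.6,"y":-2.5,"z":-0.9,"wx":0,"wy":0,"wz":0},{"fingers":0,"x":-5.6,"y":-2.5,"z":-0.9,"wx":0,"wy":0,"wz":0},{"fingers":0,"x":-5.6,"y":-2.5,"z":-0.9,"wx":0,"wy":0,"wz":-2},{"fingers":0,"x":-5.6,"y":-2.5,"z":-0.9,"wx":0,"wy":0,"wz":-2},{"fingers":0,"x":-5.6,"y":-2.5,"z":-0.9,"wx":0,"wy":0,"wz":-2},{"fingers":0,"x":-5.6,"y":-2.5,"z":-0.9,"wx":0,"wy":0,"wz":-2},{"fingers":0,"x":-5.6,"y":-3,"z":0,"wx":0,"wy":0,"wz":0}]'
cat > w.py <<'E'
from h import *
import sys
P,im,d=cam('wrist'); cv2.imwrite(f'pics/{sys.argv[1]}.png',im); W=cloud(P,d); np.savez(sys.argv[1]+'.npz',im=im,W=W)
o=r.get_obs(); print(o['time'],np.round(o['tool_pos'],4), np.round(o['contact_force'],2),'\n',rot(o['eef_rot']).as_matrix().round(3))
for q in sys.argv[2:]:
  for k in pinpoint('wrist',q)[:3]:
    a,b=[int(round(x)) for x in k['point']]; print(q,k['p'],a,b,W[min(a,419),min(b,559)])
E
python3 w.py w2 scoop scoop_grip
```

```text
time: 2.05
tool_pos: [0.5652, 0.2888, 0.2908]
eef_rot: [0.001, 0.077, 0.997, 0.001]
contact_force: [0.8, 0.5, -1.3]
finger_gap: 0.0922
gripper_force: 0.0
2.1 [0.5721 0.2796 0.2901] [ 4.11 -6.48  1.41] 
 [[-0.987  0.163  0.005]
 [ 0.163  0.987 -0.005]
 [-0.006 -0.004 -1.   ]]
scoop 0.8 182 242 [0.57193235 0.23745326 0.00572208]
scoop_grip 0.95 148 234 [0.51753701 0.25171171 0.11503508]
```

View pics/w2.png

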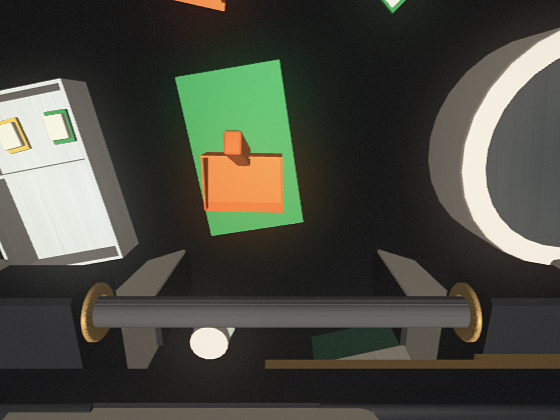

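The wrist view shows the scoop clearly: floor about (185, 242), handle top (140, 234), in line with the tool to within about a degree. I fit its pose from this cloud.

Run:
```python
from h import *
z=np.load('w2.npz'); im,W=z['im'],z['W']; hsv=cv2.cvtColor(im,cv2.COLOR_BGR2HSV)
X,Y,Z=[W[...,i] for i in range(3)]
o=(hsv[...,0]<18)&(hsv[...,1]>130)&(X>.44)&(X<.66)&(Y>.16)&(Y<.33)
def rect(m):
    c,s,a=cv2.minAreaRect((W[m][:,:2]*1000).astype(np.float32)); return m.sum(),np.round(c,1),np.round(s,1),round(a,2)
k=np.ones((3,3),np.uint8)
for a,b in [(-.01,.012),(-.01,.045),(.02,.045),(.1,.125),(.06,.125)]:
    m=o&(Z>a)&(Z<b); print(a,b,rect(m), rect(cv2.erode(m.astype(np.uint8),k)>0))
t=o&(Z>.1); print(np.percentile(Z[t],[5,50,95]))
# yaw from back wall top edge and lip: axis-aligned profile in candidate yaw
for yaw in [-8,-9,-10]:
    c,s=np.cos(np.radians(yaw)),np.sin(np.radians(yaw)); m=o&(Z>-.01)&(Z<.045)
    px=X*c+Y*s; py=-X*s+Y*c; h=o&(Z>.1)
    print(yaw,[np.percentile(v[m],[.5,99.5]).round(4) for v in(px,py)],[np.percentile(v[h],[1,99]).round(4) for v in(px,py)])
```

```text
-0.01 0.012 (np.int64(3874), array([576. , 236.4]), array([134.9, 149.2]), 0.17) (np.int64(3377), array([577. , 238.1]), array([96.4, 70.1]), 80.02)
-0.01 0.045 (np.int64(4548), array([576. , 236.4]), array([134.9, 149.2]), 0.17) (np.int64(4009), array([572.6, 239.2]), array([100.7,  79.2]), 80.02)
0.02 0.045 (np.int64(537), array([563.9, 241.9]), array([103. ,  81.5]), 78.77) (np.int64(135), array([542.4, 229.4]), array([ 50.8, 116.6]), 23.3)
0.1 0.125 (np.int64(483), array([514.3, 250.5]), array([17.3, 26.8]), 78.49) (np.int64(385), array([513.6, 251.3]), array([15.5, 22.3]), 80.68)
0.06 0.125 (np.int64(634), array([519. , 249.5]), array([17.3, 36.5]), 79.21) (np.int64(517), array([518.6, 250.5]), array([15.6, 32.6]), 80.68)
[0.11077368 0.37832463 0.38532107]
-8 [array([0.4933, 0.577 ]), array([0.259 , 0.3675])] [array([0.4428, 0.4997]), array([0.3117, 0.4026])]
-9 [array([0.4884, 0.5718]), array([0.269 , 0.3769])] [array([0.4363, 0.493 ]), array([0.32  , 0.4112])]
-10 [array([0.4831, 0.567 ]), array([0.2788, 0.3863])] [array([0.4297, 0.4863]), array([0.3281, 0.4197])]
```

```bash
python3 -m crank '[{"fingers":0,"x":1.2,"y":-0.76,"z":2.5,"wx":0,"wy":0,"wz":0.6},{"fingers":0,"x":1.2,"y":-0.76,"z":2.5,"wx":0,"wy":0,"wz":0},{"fingers":0,"x":1.2,"y":-0.76,"z":2.5,"wx":0,"wy":0,"wz":0},{"fingers":0,"x":1.2,"y":-0.76,"z":2.5,"wx":0,"wy":0,"wz":0},{"fingers":0,"x":1.2,"y":-0.76,"z":2.5,"wx":0,"wy":0,"wz":0},{"fingers":0,"x":0,"y":0,"z":0,"wx":0,"wy":-5,"wz":0},{"fingers":0,"x":0,"y":0,"z":0,"wx":0,"wy":-5,"wz":0},{"fingers":0,"x":0,"y":0,"z":0,"wx":0,"wy":0,"wz":0}]'
cat >> h.py <<'E'
def to(pos,M):  # tool-frame shift (cm) then rotvec (deg) from present pose
    o=r.get_obs(); C=rot(o['eef_rot']); d=C.inv().apply(np.array(pos)-o['tool_pos'])*100
    w=np.degrees((C.inv()*R.from_matrix(M)).as_rotvec()); print('t',round(float(o['time']),2),'pos',np.round(o['tool_pos'],4),'shift cm',d.round(2),'rot',w.round(1),'F',np.round(o['contact_force'],1))
def pose(yaw,tilt):  # yaw of scoop deg; tilt = wy of the tool from vertical
    return (R.from_euler('z',yaw,degrees=True)*R.from_matrix([[-1,0,0],[0,1,0],[0,0,-1]])*R.from_euler('y',tilt,degrees=True)).as_matrix()
E
python3 -c "
from h import *
to([.523,.249,.0667],pose(-10,-10))"
```

```text
time: 3.2
tool_pos: [0.4955, 0.2636, 0.1647]
eef_rot: [0.086, 0.08, 0.993, -0.007]
contact_force: [-0.5, 0.4, -0.5]
finger_gap: 0.0916
gripper_force: 0.0
t 3.2 pos [0.4955 0.2636 0.1647] shift cm [-1.21 -1.   10.16] rot [ 0.1 -0.1  0.8] F [-0.5  0.4 -0.5]
```

```bash
python3 -m crank '[{"fingers":0,"x":-0.6,"y":-0.5,"z":0.5,"wx":0,"wy":0,"wz":0.8},{"fingers":0,"x":-0.6,"y":-0.5,"z":1,"wx":0,"wy":0,"wz":0},{"fingers":0,"x":0,"y":0,"z":2,"wx":0,"wy":0,"wz":0},{"fingers":0,"x":0,"y":0,"z":2,"wx":0,"wy":0,"wz":0},{"fingers":0,"x":0,"y":0,"z":2,"wx":0,"wy":0,"wz":0},{"fingers":0,"x":0,"y":0,"z":1.6,"wx":0,"wy":0,"wz":0},{"fingers":0,"x":0,"y":0,"z":1.0,"wx":0,"wy":0,"wz":0},{"fingers":0,"x":0,"y":0,"z":0,"wx":0,"wy":0,"wz":0}]'
python3 -c "
from h import *
to([.523,.249,.0667],pose(-10,-10))"
python3 w.py w3 scoop_grip
```

```text
time: 4.2
tool_pos: [0.5253, 0.2465, 0.0666]
eef_rot: [0.086, 0.089, 0.992, -0.007]
contact_force: [0.0, -0.6, 0.4]
finger_gap: 0.0919
gripper_force: 0.0
t 4.2 pos [0.5253 0.2465 0.0666] shift cm [ 0.26  0.21 -0.06] rot [ 0.  -0.1 -0.3] F [ 0.  -0.6  0.4]
4.25 [0.5255 0.2469 0.0673] [-0.36 -1.16  0.04] 
 [[-0.969  0.178  0.171]
 [ 0.176  0.984 -0.029]
 [-0.173  0.002 -0.985]]
scoop_grip 0.84 279 282 [0.50115966 0.25255593 0.1079627 ]
```

View pics/w3.png

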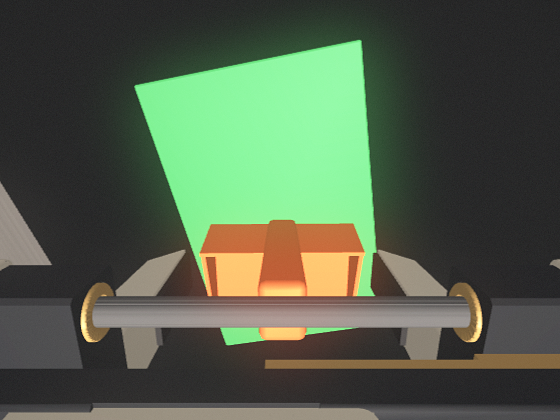

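The handle stands centred between the fingers (column 282) and square to them, so I close and lift slightly.

```bash
python3 -m crank '[{"fingers":0.5,"x":0.2,"y":0.1,"z":0,"wx":0,"wy":0,"wz":-0.3},{"fingers":1,"x":0,"y":0,"z":0,"wx":0,"wy":0,"wz":0},{"fingers":1,"x":0,"y":0,"z":0,"wx":0,"wy":0,"wz":0},{"fingers":1,"x":0,"y":0,"z":0,"wx":0,"wy":0,"wz":0},{"fingers":1,"x":0,"y":0,"z":0,"wx":0,"wy":0,"wz":0},{"fingers":1,"x":0,"y":0,"z":0,"wx":0,"wy":0,"wz":0},{"fingers":1,"x":0,"y":0,"z":0,"wx":0,"wy":0,"wz":0},{"fingers":1,"x":0,"y":0,"z":0,"wx":0,"wy":0,"wz":0}]'
python3 -c "
from h import *
to([.523,.249,.0667],pose(-10,-10))"
```

```text
time: 5.3
tool_pos: [0.5235, 0.2483, 0.067]
eef_rot: [0.087, 0.086, 0.992, -0.007]
contact_force: [-0.8, -0.5, 2.0]
finger_gap: 0.018
gripper_force: 30.0
t 5.3 pos [0.5235 0.2483 0.067 ] shift cm [0.07 0.06 0.02] rot [ 0.1 -0.   0.1] F [-0.8 -0.5  2. ]
```

```bash
python3 -m crank '[{"fingers":1,"x":-0.2,"y":0,"z":-1,"wx":0,"wy":0,"wz":0},{"fingers":1,"x":-0.6,"y":0,"z":-3.5,"wx":0,"wy":0,"wz":0},{"fingers":1,"x":-0.8,"y":0,"z":-4.5,"wx":0,"wy":0,"wz":0},{"fingers":1,"x":-0.8,"y":0,"z":-4.5,"wx":0,"wy":0,"wz":0},{"fingers":1,"x":-0.5,"y":-2,"z":-3,"wx":0,"wy":0,"wz":0},{"fingers":1,"x":0.1,"y":-4,"z":0,"wx":0,"wy":0,"wz":0},{"fingers":1,"x":0.1,"y":-5,"z":0,"wx":0,"wy":0,"wz":0},{"fingers":1,"x":0.1,"y":-5,"z":0,"wx":0,"wy":0,"wz":0}]'
python3 -c "
from h import *
to([.4158,-.2506,.24],pose(7.9,-10))"
```

```text
time: 6.3
tool_pos: [0.4923, 0.0896, 0.2343]
eef_rot: [0.087, 0.086, 0.992, -0.007]
contact_force: [0.3, -0.1, -1.7]
finger_gap: 0.0181
gripper_force: 30.0
t 6.3 pos [0.4923 0.0896 0.2343] shift cm [  1.54 -34.83  -0.92] rot [ -3.    0.  -17.6] F [ 0.3 -0.1 -1.7]
```

```bash
python3 -m crank '[{"fingers":1,"x":0.3,"y":-5.5,"z":-0.15,"wx":0,"wy":0,"wz":0},{"fingers":1,"x":0.3,"y":-5.5,"z":-0.15,"wx":0,"wy":0,"wz":0},{"fingers":1,"x":0.3,"y":-5.5,"z":-0.15,"wx":0,"wy":0,"wz":0},{"fingers":1,"x":0.3,"y":-5.5,"z":-0.15,"wx":0,"wy":0,"wz":0},{"fingers":1,"x":0.2,"y":-5.5,"z":-0.15,"wx":-0.5,"wy":0,"wz":-3},{"fingers":1,"x":0.2,"y":-4.5,"z":-0.15,"wx":-1.0,"wy":0,"wz":-5.8},{"fingers":1,"x":0,"y":-1,"z":0,"wx":-1,"wy":0,"wz":-5.8},{"fingers":1,"x":0,"y":0,"z":0,"wx":-0.5,"wy":0,"wz":-3}]'
python3 -c "
from h import *
to([.4158,-.2506,.24],pose(7.9,-10))"
```

```text
time: 7.3
tool_pos: [0.4226, -0.2311, 0.2398]
eef_rot: [0.087, -0.066, 0.994, 0.006]
contact_force: [-0.2, 0.3, -1.3]
finger_gap: 0.0178
gripper_force: 30.0
t 7.3 pos [ 0.4226 -0.2311  0.2398] shift cm [ 0.91 -1.84 -0.18] rot [-0.1  0.  -0.3] F [-0.2  0.3 -1.3]
```

```bash
python3 -m crank '[{"fingers":1,"x":0.4,"y":-0.9,"z":0,"wx":0,"wy":0,"wz":-0.3},{"fingers":1,"x":0.5,"y":-0.9,"z":0,"wx":0,"wy":0,"wz":0},{"fingers":1,"x":0.4,"y":0,"z":2.2,"wx":0,"wy":0,"wz":0},{"fingers":1,"x":0.4,"y":0,"z":2.2,"wx":0,"wy":0,"wz":0},{"fingers":1,"x":0.4,"y":0,"z":2.2,"wx":0,"wy":0,"wz":0},{"fingers":1,"x":0,"y":0,"z":0,"wx":0,"wy":0,"wz":0},{"fingers":1,"x":0,"y":0,"z":0,"wx":0,"wy":0,"wz":0},{"fingers":1,"x":0,"y":0,"z":0,"wx":0,"wy":0,"wz":0}]'
python3 - <<'E'
from h import *
to([.4158,-.2506,.17],pose(7.9,-10))
P,im,d=cam('top'); W=cloud(P,d); hsv=cv2.cvtColor(im,cv2.COLOR_BGR2HSV)
P2,im2,d2=cam('wrist')
a=cv2.resize(im[150:290,330:450],(480,560)); cv2.imwrite('pics/mix.png',np.hstack([a[:420],np.zeros((420,4,3),np.uint8)])); 
m=np.hstack([cv2.resize(im[150:290,320:440],(360,420)),cv2.resize(im2,(440,420))]); cv2.imwrite('pics/mix.png',m)
X,Y,Z=[W[...,i] for i in range(3)]
o=(hsv[...,0]<18)&(hsv[...,1]>130)&(X>.38)&(X<.7)&(Y<-.12)&(Z>.09)&(Z<.15)
print(o.sum(),cv2.minAreaRect((W[o][:,:2]*1000).astype(np.float32)))
W2=cloud(P2,d2); X,Y,Z=[W2[...,i] for i in range(3)]
for nm,mm in [('wr',(abs(Z-.09)<.006)&(X<.6)&(X>.3)&(Y<-.12)&(Y>-.35))]:
    print(nm,mm.sum(),cv2.minAreaRect((W2[mm][:,:2]*1000).astype(np.float32)))
E
```

```text
time: 8.3
tool_pos: [0.4171, -0.2492, 0.1717]
eef_rot: [0.088, -0.069, 0.994, 0.005]
contact_force: [0.2, 0.6, -1.9]
finger_gap: 0.018
gripper_force: 30.0
t 8.3 pos [ 0.4171 -0.2492  0.1717] shift cm [ 0.17 -0.12  0.14] rot [-0.1  0.1  0.1] F [ 0.2  0.6 -1.9]
975 ((466.22149658203125, -240.86093139648438), (79.907470703125, 104.31497955322266), 8.839235305786133)
wr 5042 ((431.51788330078125, -249.57249450683594), (84.62397766113281, 134.1889190673828), 7.969513416290283)
```

View pics/mix.png

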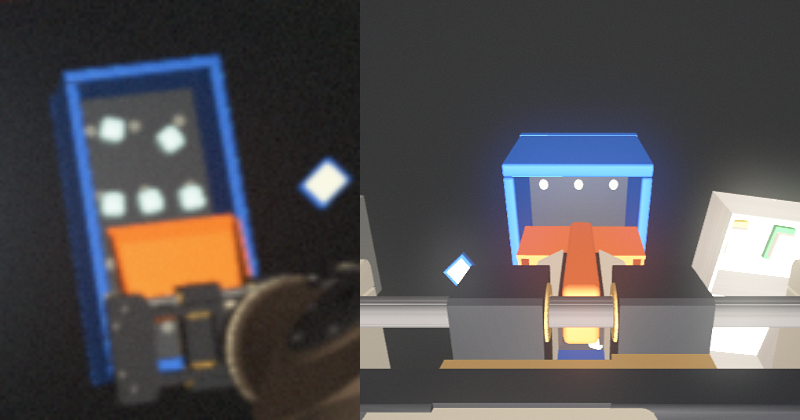

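The left half (top) shows the scoop over the near end of the pan with the ice ahead of it, at crop rows 130 and 200. The right half (wrist) shows it centred to within about 2 mm. I descend into the pan.

```bash
python3 -m crank '[{"fingers":1,"x":0.17,"y":-0.25,"z":0,"wx":0,"wy":0,"wz":0},{"fingers":1,"x":0,"y":0,"z":0,"wx":0,"wy":0,"wz":0},{"fingers":1,"x":0.3,"y":0,"z":1.65,"wx":0,"wy":0,"wz":0},{"fingers":1,"x":0.3,"y":0,"z":1.65,"wx":0,"wy":0,"wz":0},{"fingers":1,"x":0.3,"y":0,"z":1.65,"wx":0,"wy":0,"wz":0},{"fingers":1,"x":0.3,"y":0,"z":1.6,"wx":0,"wy":0,"wz":0},{"fingers":1,"x":0,"y":0,"z":0,"wx":0,"wy":0,"wz":0},{"fingers":1,"x":0,"y":0,"z":0,"wx":0,"wy":0,"wz":0}]'
python3 -c "
from h import *
to([.4158,-.2518,.104],pose(7.9,-10))"
```

```text
time: 9.4
tool_pos: [0.415, -0.2519, 0.1043]
eef_rot: [0.087, -0.069, 0.994, 0.005]
contact_force: [-0.4, -1.3, -1.9]
finger_gap: 0.0182
gripper_force: 30.0
t 9.4 pos [ 0.415  -0.2519  0.1043] shift cm [-0.08  0.    0.04] rot [-0.1  0.   0.1] F [-0.4 -1.3 -1.9]
```

```bash
python3 -m crank '[{"fingers":1,"x":0,"y":0,"z":0,"wx":0,"wy":2,"wz":0},{"fingers":1,"x":0.02,"y":0,"z":0.1,"wx":0,"wy":0,"wz":0},{"fingers":1,"x":0.02,"y":0,"z":0.1,"wx":0,"wy":0,"wz":0},{"fingers":1,"x":0.02,"y":0,"z":0.1,"wx":0,"wy":0,"wz":0},{"fingers":1,"x":0.02,"y":0,"z":0.1,"wx":0,"wy":0,"wz":0},{"fingers":1,"x":0.02,"y":0,"z":0.1,"wx":0,"wy":0,"wz":0},{"fingers":1,"x":0,"y":0,"z":0,"wx":0,"wy":0,"wz":0},{"fingers":1,"x":0,"y":0,"z":0,"wx":0,"wy":0,"wz":0}]'
python3 -c "
from h import *
o=r.get_obs(); print(o['torque'])
to([.4158,-.2518,.0935],pose(7.9,-8))"
```

```text
time: 10.4
tool_pos: [0.4145, -0.2517, 0.0987]
eef_rot: [0.07, -0.069, 0.995, 0.004]
contact_force: [-0.7, -0.5, -1.6]
finger_gap: 0.0179
gripper_force: 30.0
[-2.33935586e-02  2.15015541e-01  8.03030959e-05]
t 10.4 pos [ 0.4145 -0.2517  0.0987] shift cm [-0.06 -0.03  0.53] rot [-0.1 -0.   0.1] F [-0.7 -0.5 -1.6]
```

Lip at about 0.031 with no contact yet, so I keep lowering.

```bash
python3 -m crank '[{"fingers":1,"x":0,"y":0,"z":0.05,"wx":0,"wy":0,"wz":0},{"fingers":1,"x":0,"y":0,"z":0.05,"wx":0,"wy":0,"wz":0},{"fingers":1,"x":0,"y":0,"z":0.05,"wx":0,"wy":0,"wz":0},{"fingers":1,"x":0,"y":0,"z":0.05,"wx":0,"wy":0,"wz":0},{"fingers":1,"x":0,"y":0,"z":0.05,"wx":0,"wy":0,"wz":0},{"fingers":1,"x":0,"y":0,"z":0.05,"wx":0,"wy":0,"wz":0},{"fingers":1,"x":0,"y":0,"z":0,"wx":0,"wy":0,"wz":0},{"fingers":1,"x":0,"y":0,"z":0,"wx":0,"wy":0,"wz":0}]'
python3 -c "
from h import *
o=r.get_obs(); print(o['torque'])
to([.4158,-.2518,.0935],pose(7.9,-8))"
```

```text
time: 11.4
tool_pos: [0.4149, -0.2516, 0.0957]
eef_rot: [0.07, -0.069, 0.995, 0.004]
contact_force: [0.3, 0.3, -1.0]
finger_gap: 0.0179
gripper_force: 30.0
[-0.02299581  0.25561202  0.00423372]
t 11.4 pos [ 0.4149 -0.2516  0.0957] shift cm [-0.06 -0.03  0.23] rot [-0.1 -0.   0.1] F [ 0.3  0.3 -1. ]
```

```bash
python3 -m crank '[{"fingers":1,"x":0,"y":0,"z":0.05,"wx":0,"wy":0,"wz":0},{"fingers":1,"x":0,"y":0,"z":0.05,"wx":0,"wy":0,"wz":0},{"fingers":1,"x":0,"y":0,"z":0.05,"wx":0,"wy":0,"wz":0},{"fingers":1,"x":0,"y":0,"z":0.05,"wx":0,"wy":0,"wz":0},{"fingers":1,"x":0,"y":0,"z":0.05,"wx":0,"wy":0,"wz":0},{"fingers":1,"x":0,"y":0,"z":0.05,"wx":0,"wy":0,"wz":0},{"fingers":1,"x":0,"y":0,"z":0,"wx":0,"wy":0,"wz":0},{"fingers":1,"x":0,"y":0,"z":0,"wx":0,"wy":0,"wz":0}]'
python3 -c "
from h import *
o=r.get_obs(); print(o['torque'])
to([.4158,-.2518,.0935],pose(7.9,-8))"
```

```text
time: 12.4
tool_pos: [0.4149, -0.2522, 0.0932]
eef_rot: [0.07, -0.069, 0.995, 0.004]
contact_force: [-6.2, 0.4, 10.0]
finger_gap: 0.018
gripper_force: 30.0
[0.19669881 0.76380064 0.10993072]
t 12.4 pos [ 0.4149 -0.2522  0.0932] shift cm [-0.1   0.02 -0.01] rot [-0.1  0.   0. ] F [-6.2  0.4 10. ]
```

Touch came at TCP z of about 0.0935, so the plate is about 26.5 mm up. I ease off half a millimetre and push forward along the plate.

```bash
python3 -m crank '[{"fingers":1,"x":0,"y":0,"z":-0.05,"wx":0,"wy":0,"wz":0},{"fingers":1,"x":-0.6,"y":0,"z":0.084,"wx":0,"wy":0,"wz":0},{"fingers":1,"x":-1,"y":0,"z":0.14,"wx":0,"wy":0,"wz":0},{"fingers":1,"x":-1,"y":0,"z":0.14,"wx":0,"wy":0,"wz":0},{"fingers":1,"x":-1,"y":0,"z":0.14,"wx":0,"wy":0,"wz":0},{"fingers":1,"x":-1,"y":0,"z":0.14,"wx":0,"wy":0,"wz":0},{"fingers":1,"x":-1,"y":0,"z":0.14,"wx":0,"wy":0,"wz":0},{"fingers":1,"x":0,"y":0,"z":0,"wx":0,"wy":0,"wz":0}]'
cat > chk.py <<'E'
from h import *
import sys
o=r.get_obs(); u=np.array([.9905,.1374]); v=np.array([-.1374,.9905]); p=np.array(o['tool_pos'])
d=p[:2]-[.5168,-.2357]; e=rot(o['eef_rot'])
print('t',o['time'],'pan xy mm',d@u*1000,d@v*1000,'lip',d@u*1000+92,'z',p[2],'F',np.round(o['contact_force'],1),'T',np.round(o['torque'],2),'eul',e.as_matrix()[:,2].round(3),'yaw',np.degrees(np.arctan2(e.as_matrix()[0,1],e.as_matrix()[1,1])))
if len(sys.argv)>1:
    P,im,d=cam('top'); cv2.imwrite(f'pics/{sys.argv[1]}.png',cv2.resize(im[155:285,320:440],(480,520),interpolation=cv2.INTER_CUBIC))
E
python3 chk.py s1
```

```text
time: 13.4
tool_pos: [0.4731, -0.2433, 0.0933]
eef_rot: [0.07, -0.07, 0.995, 0.004]
contact_force: [1.2, 1.5, 0.1]
finger_gap: 0.018
gripper_force: 30.0
t 13.4 pan xy mm -44.37740266349935 -1.5152508268911042 lip 47.62259733650065 z 0.0932870083952049 F [1.2 1.5 0.1] T [ 0.25 -0.53 -0.03] eul [ 0.139  0.018 -0.99 ] yaw -8.04139079276915
```

View pics/s1.png

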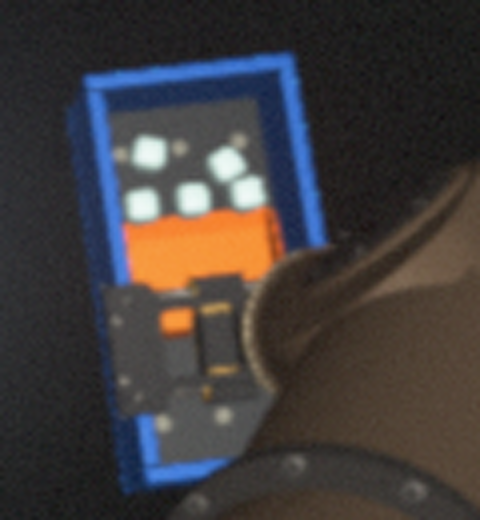

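The row of three is pushed ahead of the lip, crop row 200, and the other two lie at row 155. I push on.

```bash
python3 -m crank '[{"fingers":1,"x":-0.8,"y":0,"z":0.112,"wx":0,"wy":0,"wz":0},{"fingers":1,"x":-0.8,"y":0,"z":0.112,"wx":0,"wy":0,"wz":0},{"fingers":1,"x":-0.8,"y":0,"z":0.112,"wx":0,"wy":0,"wz":0},{"fingers":1,"x":-0.8,"y":0,"z":0.112,"wx":0,"wy":0,"wz":0},{"fingers":1,"x":-0.8,"y":0,"z":0.112,"wx":0,"wy":0,"wz":0},{"fingers":1,"x":-0.6,"y":0,"z":0.084,"wx":0,"wy":0,"wz":0},{"fingers":1,"x":-0.5,"y":0,"z":0.07,"wx":0,"wy":0,"wz":0},{"fingers":1,"x":0,"y":0,"z":0,"wx":0,"wy":0,"wz":0}]'
python3 chk.py s2
```

```text
time: 14.45
tool_pos: [0.5224, -0.2368, 0.0933]
eef_rot: [0.07, -0.069, 0.995, 0.004]
contact_force: [-1.0, -1.5, 3.4]
finger_gap: 0.018
gripper_force: 30.0
t 14.45 pan xy mm 5.367402045716041 -1.8803937155640986 lip 97.36740204571603 z 0.09332992276850895 F [-1.  -1.5  3.4] T [-0.01 -0.01 -0.1 ] eul [ 0.138  0.018 -0.99 ] yaw -7.941689834050648
```

```bash
python3 -m crank '[{"fingers":1,"x":-0.35,"y":0,"z":0.05,"wx":0,"wy":0,"wz":0},{"fingers":1,"x":-0.35,"y":0,"z":0.05,"wx":0,"wy":0,"wz":0},{"fingers":1,"x":-0.3,"y":0,"z":0.042,"wx":0,"wy":0,"wz":0},{"fingers":1,"x":-0.2,"y":0,"z":0.028,"wx":0,"wy":0,"wz":0},{"fingers":1,"x":-0.2,"y":0,"z":0.028,"wx":0,"wy":0,"wz":0},{"fingers":1,"x":-0.2,"y":0,"z":0.028,"wx":0,"wy":0,"wz":0},{"fingers":1,"x":0,"y":0,"z":0,"wx":0,"wy":0,"wz":0},{"fingers":1,"x":0,"y":0,"z":0,"wx":0,"wy":0,"wz":0}]'
python3 chk.py s3
python3 - <<'E'
from h import *
P,im,d=cam('top'); W=cloud(P,d)
u=np.array([.9905,.1374]); v=np.array([-.1374,.9905])
for n in pinpoint('top','ice0'):
    a,b=[int(round(x)) for x in n['point']]; q=W[a,b,:2]-[.5168,-.2357]; print(round(n['p'],2),a,b,(q@u*1000).round(),(q@v*1000).round(),W[a,b,2].round(3))
E
```

```text
time: 15.5
tool_pos: [0.5342, -0.2351, 0.0931]
eef_rot: [0.067, -0.068, 0.995, 0.005]
contact_force: [-18.2, 0.8, 19.2]
finger_gap: 0.018
gripper_force: 30.0
t 15.5 pan xy mm 17.325601043973812 -1.829899729215915 lip 109.32560104397382 z 0.0931175875836524 F [-18.2   0.8  19.2] T [-0.11  2.96 -0.27] eul [ 0.133  0.02  -0.991] yaw -7.7900028025751356
0.64 188 367 92.0 -3.0 0.056
0.58 184 358 107.0 18.0 0.051
0.57 182 380 105.0 -40.0 0.052
0.46 187 347 102.0 48.0 0.051
0.41 183 370 106.0 -14.0 0.05
```

View pics/s3.png

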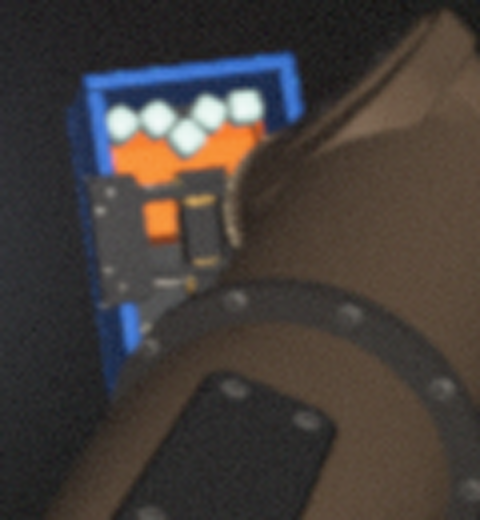

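All five cubes are half on the lip against the far wall (crop rows 100–140). The left one, at crop column 122, is caught by the end of the side wall. I back off, shift left and push again gently.

```bash
python3 -m crank '[{"fingers":1,"x":0.8,"y":0,"z":-0.11,"wx":0,"wy":0,"wz":0},{"fingers":1,"x":0.8,"y":0,"z":-0.11,"wx":0,"wy":0,"wz":0},{"fingers":1,"x":0,"y":0.35,"z":0,"wx":0,"wy":0,"wz":0},{"fingers":1,"x":-0.4,"y":0,"z":0.055,"wx":0,"wy":0,"wz":0},{"fingers":1,"x":-0.4,"y":0,"z":0.055,"wx":0,"wy":0,"wz":0},{"fingers":1,"x":-0.3,"y":0,"z":0.042,"wx":0,"wy":0,"wz":0},{"fingers":1,"x":-0.2,"y":0,"z":0.028,"wx":0,"wy":0,"wz":0},{"fingers":1,"x":0,"y":0,"z":0,"wx":0,"wy":0,"wz":0}]'
cat > ice.py <<'E'
from h import *
P,im,d=cam('top'); W=cloud(P,d)
u=np.array([.9905,.1374]); v=np.array([-.1374,.9905])
for n in pinpoint('top','ice0'):
    a,b=[int(round(x)) for x in n['point']]; q=W[a,b,:2]-[.5168,-.2357]; print(round(n['p'],2),a,b,(q@u*1000).round(),(q@v*1000).round(),W[a,b].round(3))
E
python3 chk.py s4; python3 ice.py
```

```text
time: 16.65
tool_pos: [0.5323, -0.2314, 0.0931]
eef_rot: [0.068, -0.069, 0.995, 0.005]
contact_force: [-14.6, 1.1, 12.8]
finger_gap: 0.0176
gripper_force: 30.0
t 16.65 pan xy mm 15.97936619481317 2.1441325651626477 lip 107.97936619481317 z 0.09314017682898895 F [-14.6   1.1  12.8] T [ 0.31  2.32 -0.07] eul [ 0.134  0.02  -0.991] yaw -7.881191998266438
0.65 182 379 107.0 -39.0 [ 0.628 -0.259  0.048]
0.62 186 349 104.0 43.0 [ 0.614 -0.179  0.053]
0.59 189 365 91.0 2.0 [ 0.607 -0.221  0.051]
0.51 184 358 107.0 18.0 [ 0.621 -0.204  0.049]
```

```bash
python3 -m crank '[{"fingers":1,"x":0.4,"y":-0.2,"z":-0.05,"wx":0,"wy":0,"wz":0},{"fingers":1,"x":0.18,"y":0,"z":-0.03,"wx":0,"wy":-2,"wz":0},{"fingers":1,"x":0.18,"y":0,"z":-0.03,"wx":0,"wy":-2,"wz":0},{"fingers":1,"x":0.18,"y":0,"z":-0.04,"wx":0,"wy":-2.5,"wz":0},{"fingers":1,"x":0.18,"y":0,"z":-0.05,"wx":0,"wy":-2.5,"wz":0},{"fingers":1,"x":0.18,"y":0,"z":-0.05,"wx":0,"wy":-2.5,"wz":0},{"fingers":1,"x":0.18,"y":0,"z":-0.06,"wx":0,"wy":-2.5,"wz":0},{"fingers":1,"x":0,"y":0,"z":0,"wx":0,"wy":0,"wz":0}]'
python3 chk.py s5; python3 ice.py
```

```text
time: 17.8
tool_pos: [0.5187, -0.2367, 0.0929]
eef_rot: [0.19, -0.066, 0.979, 0.013]
contact_force: [-0.7, -1.0, -1.9]
finger_gap: 0.0181
gripper_force: 30.0
t 17.8 pan xy mm 1.7531522758293376 -1.2987889471384497 lip 93.75315227582934 z 0.09288402590727776 F [-0.7 -1.  -1.9] T [-0.08  0.82  0.01] eul [ 0.371  0.051 -0.927] yaw -7.760295273352061
0.65 178 384 110.0 -47.0 [ 0.632 -0.267  0.071]
0.65 183 362 103.0 12.0 [ 0.617 -0.209  0.074]
0.55 185 348 102.0 49.0 [ 0.611 -0.174  0.071]
0.45 190 369 82.0 -2.0 [ 0.598 -0.227  0.076]
0.45 139 324 239.0 90.0 [ 0.741 -0.113  0.057]
0.43 179 372 110.0 -15.0 [ 0.628 -0.236  0.073]
0.21 217 189 82.0 474.0 [0.533 0.245 0.002]
```

```bash
python3 -m crank '[{"fingers":1,"x":0.15,"y":0,"z":0.37,"wx":0,"wy":0,"wz":0},{"fingers":1,"x":-0.28,"y":0,"z":0.11,"wx":0,"wy":0,"wz":0},{"fingers":1,"x":-0.28,"y":0,"z":0.11,"wx":0,"wy":0,"wz":0},{"fingers":1,"x":-0.28,"y":0,"z":0.11,"wx":0,"wy":0,"wz":0},{"fingers":1,"x":0.15,"y":0,"z":0.1,"wx":0,"wy":-3,"wz":0},{"fingers":1,"x":0.25,"y":0,"z":0.1,"wx":0,"wy":-3,"wz":0},{"fingers":1,"x":0.25,"y":0,"z":0.1,"wx":0,"wy":-3,"wz":0},{"fingers":1,"x":0,"y":0,"z":0,"wx":0,"wy":0,"wz":0}]'
python3 chk.py s6; python3 ice.py
```

```text
time: 18.95
tool_pos: [0.524, -0.2377, 0.087]
eef_rot: [0.263, -0.066, 0.962, 0.021]
contact_force: [0.2, -0.3, -1.5]
finger_gap: 0.0175
gripper_force: 30.0
t 18.95 pan xy mm 6.83182506869713 -2.9583881778472088 lip 98.83182506869713 z 0.08698274553608923 F [ 0.2 -0.3 -1.5] T [-0.1   0.99 -0.02] eul [ 0.504  0.075 -0.86 ] yaw -7.926366762456582
0.61 186 350 97.0 45.0 [ 0.607 -0.178  0.078]
0.43 181 361 109.0 14.0 [ 0.623 -0.207  0.072]
0.42 192 373 82.0 -19.0 [ 0.601 -0.244  0.044]
0.41 180 373 107.0 -17.0 [ 0.625 -0.238  0.075]
0.4 176 382 116.0 -42.0 [ 0.637 -0.262  0.072]
```

```bash
cat > hm.py <<'E'
from h import *
P,im,d=cam('top'); W=cloud(P,d)
u=np.array([.9905,.1374]); v=np.array([-.1374,.9905])
D=W[...,:2]-[.5168,-.2357]; px=D@u*1000; py=D@v*1000
hsv=cv2.cvtColor(im,cv2.COLOR_BGR2HSV)
print('rows x 130..40, cols y 60..-60 (left to right), 6 mm; I=ice,o=scoop,.=other; z mm')
for x in range(130,40,-6):
    s=''
    for y in range(60,-66,-6):
        m=(abs(px-x)<3)&(abs(py-y)<3)&(W[...,2]>.01)
        if m.sum()==0: s+='   - '; continue
        h=hsv[m].astype(float); hu=np.median(h[:,0]); sa=np.median(h[:,1]); va=np.median(h[:,2])
        c='o' if hu<20 and sa>120 else 'I' if va>140 and sa<110 else 'b' if sa>120 else '.'
        s+=f'{c}{int(np.median(W[m][:,2])*1000):3d} '
    print(f'{x:4d}',s)
E
python3 hm.py; python3 chk.py
```

```text
rows x 130..40, cols y 60..-60 (left to right), 6 mm; I=ice,o=scoop,.=other; z mm
 130 b 89 b 88 b 87 b 90 b 89 b 89 b 90 b 88 b 89 b 91 b 92 b 90 b 89 b 88 b 89 b 88 b 87 b 92 b 91 b 92 b 89 
 124 b 92 b 90 b 89 b 92 b 90 b 91 b 90 b 92 b 91 b 87 b 88 b 90 b 89 b 91 b 91 b 90 b 90 b 89 b 91 b 90 b 89 
 118 b 88 b 86 b 69 b 69 . 70 b 75 b 70 . 65 b 76 b 70 b 69 b 61 . 61 . 74 I 72 . 75 . 69 I 73 I 75 . 73 b 84 
 112 b 91    - I 70 I 72 I 71 I 72 I 67 I 71 I 72 I 71    - I 29 I 69 I 73 I 73 I 73 I 69 I 71 I 72 I 71 b 89 
 106 b 91    - I 70 I 73 I 71 I 72 I 69 I 71 I 73 I 70 I 53 o 51 I 63 I 72 I 73 I 70 I 69 I 72 I 74 I 71 b 88 
 100 b 89 I 71 I 68 I 75 I 71 I 68 I 58 I 70 I 72 I 70 o 49 o 52 o 62 I 64 I 67 o 51 o 53 I 65 I 67 I 68 b 83 
  94 b 91 I 63 I 64 I 62 . 54 o 49 o 49 . 59 o 50 o 49 o 51 o 48 o 49 o 48 o 47 o 48 o 49 o 49 o 51 b 64 b 71 
  88 b 91    - o 64 o 48 o 49 o 48 o 48 o 49 o 47 o 47 o 50 o 48 o 47 o 46 o 49 o 46 o 46 o 46 o 54 b 59 b 78 
  82 b 91 I 88 I 60 o 46 o 49 o 47 o 46 o 47 o 49 o 47 o 45 o 56 o 46 o 45 o 47 o 44 o 44 o 47 o 53 b 61 b 81 
  76 b 89 I 64 . 62 o 45 o 43 o 45 o 45 o 43 o 43 o 51 I 65 I 63 I 63 o 43 o 44 o 43 o 46 o 44 o 48 . 66 b 77 
  70 b 90    - o 63 o 46 o 43 o 42 o 40 o 41 o 44 I 63 I 63 I 63 I 64 I 41 o 41 o 42 o 45 o 41 o 48 . 62 b 74 
  64 b 90    - b 62 o 40 o 42 o 40 o 40 o 39 o 40 . 53 I 61 I 61 I 62 o 40 o 40 o 42 o 40 o 40 o 46 b 65 b 85 
  58 b 90    - . 60 o 39 o 39 o 39 o 37 o 40 o 37 o 40 I 57 I 49 o 37 o 38 o 40 o 39 o 39 o 41 o 52 b 78 b 79 
  52 b 90 I 86 o 61 o 37 o 39 o 37 o 38 o 41 o 39 o 39 o 36 o 37 o 37 o 34 o 36 o 35 o 36 o 39 o 50 b 70 b 73 
  46 b 89    - I 60 o 37 o 36 o 34 o 38 o 34 o 37 o 36 o 36 o 34 o 37 o 37 o 35 o 35 o 37 o 35 o 46 . 52 b 83 
t 19.15 pan xy mm 8.37179844362453 -2.2046505278713315 lip 100.37179844362453 z 0.08730721865981468 F [-3.4 -2.1 -1.3] T [-0.43  1.8  -0.41] eul [ 0.504  0.074 -0.861] yaw -8.09093653167913
```

```bash
python3 -m crank '[{"fingers":1,"x":0.21,"y":0.1,"z":0.1,"wx":0,"wy":-3,"wz":0},{"fingers":1,"x":0.21,"y":0.1,"z":0.1,"wx":0,"wy":-3,"wz":0},{"fingers":1,"x":0.21,"y":0,"z":0.1,"wx":0,"wy":-3,"wz":0},{"fingers":1,"x":0.21,"y":0,"z":0.1,"wx":0,"wy":-3,"wz":0},{"fingers":1,"x":0,"y":0,"z":0,"wx":0,"wy":0,"wz":0},{"fingers":1,"x":0,"y":0,"z":0,"wx":0,"wy":0,"wz":0},{"fingers":1,"x":0,"y":0,"z":0,"wx":0,"wy":0,"wz":0},{"fingers":1,"x":0,"y":0,"z":0,"wx":0,"wy":0,"wz":0}]'
python3 chk.py;python3 hm.py
```

```text
time: 20.15
tool_pos: [0.5208, -0.2503, 0.117]
eef_rot: [0.333, -0.079, 0.938, 0.06]
contact_force: [-6.4, 16.8, -0.1]
finger_gap: 0.0185
gripper_force: 29.6
t 20.15 pan xy mm 1.9710694474477153 -15.021984843721992 lip 93.97106944744772 z 0.1170232775050884 F [-6.4 16.8 -0.1] T [3.16 2.08 2.79] eul [ 0.615  0.165 -0.771] yaw -10.83128149744458
rows x 130..40, cols y 60..-60 (left to right), 6 mm; I=ice,o=scoop,.=other; z mm
 130 b 87 b 86 b 88 b 90 b 91 b 93 b 90 b 91 b 90 b 89 b 90 b 91 b 89 b 89 I 91 I 91 b 89 b 89 b 89 b 89 b 90 
 124 b 91 b 91 b 89 b 91 b 91 b 90 b 91 b 89 b 91 b 89 b 90 b 89 b 90 I104 I101 I102 . 90 I 96 I101 . 93 b 90 
 118 b 90 b 87 b 66 b 44 b 63 b 63 b 56 b 63 b 51 b 62 b 61 b 68 . 76 . 57 I107 I105 I104 I108 I105 I102 I 90 
 112 b 89    -    - . 28 . 28    -    -    -    -    -    -    - I104 I109 I111 I108 I104 I109 I110 I104 I 89 
 106 b 92    -    - . 27 . 29    -    -    - . 88    -    - I 92 I104 I107 I108 I105 I104 I109 I108 I104 b 89 
 100 b 90    - o 95 . 29 o 90 o 91 o 92 o 94 I108 I109 I110    - o 92 I 98 I 99 o 89 o 90 I 98 I 97 I 93 b 89 
  94 b
[... 291 characters left out ...]
o 83 o 81 o 81 o 79 o 80 o 90 I 88 
  76 b 90    - o103 . 59 o 87 o 86 o 86 o 86 o 85 o 86 o 83 o 82 o 82 o 81 o 79 o 78 o 80 o 78 o 77 o 91 I 90 
  70 b 90    - . 92 o 93 o 83 o 85 o 81 o 82 o 82 o 80 o 81 o 79 o 80 o 78 o 78 o 80 o 76 o 74 o 73 o 90 I 89 
  64 b 89    - . 79 o 91 o 81 o 80 o 80 o 81 o 80 o 78 o 79 o 79 o 78 o 77 o 75 o 75 o 74 o 72 o 72 o 83 I 90 
  58 b 88    -    - o 84 o 76 o 80 I 89 I 97 I 94 o 77 o 78 I 88 I 94 I 91    - o 73 o 70 o 71 o 70 o 82 I 89 
  52 b 90 b 86 . 80 o 89 o 53 I 92 I 98 I 98 I 96 I 91 I 88 I 95 I 96 I 92 I 82 I 69 o 70 o 67 o 67 o 80 I 92 
  46 b 89    - b 31 o 75 . 28 I 90 I 96 I 96 I 93 o 73 o 71 I 92 I 94 I 94 I 78 o 66 o 68 o 68 o 67 o 81 I 90
```

```bash
python3 - <<'E'
from h import *
o=r.get_obs(); print(np.round(o['qpos'],3),np.round(o['qvel'],3))
M=rot(o['eef_rot']).as_matrix(); print(M.round(3)); p=np.array(o['tool_pos'])
to([p[0],p[1],p[2]],pose(7.9,-33)); 
M2=pose(7.9,-33)
E
python3 chk.py
```

```text
[ 1.411  0.614 -0.96   2.186 -0.35   0.125  2.741] [ 0.001  0.     0.     0.001  0.001 -0.     0.002]
[[-0.766 -0.188  0.615]
 [-0.108  0.98   0.165]
 [-0.634  0.06  -0.771]]
t 20.2 pos [ 0.5208 -0.2504  0.117 ] shift cm [0. 0. 0.] rot [4.5 6.3 0.3] F [-5.4 16.9 -1. ]
t 20.2 pan xy mm 1.9908668734472148 -15.089963503858636 lip 93.99086687344722 z 0.11704592226448635 F [-5.4 16.9 -1. ] T [3.17 2.09 2.85] eul [ 0.615  0.165 -0.771] yaw -10.82752389824329
```

```bash
python3 -m crank '[{"fingers":1,"x":0,"y":0.6,"z":0,"wx":0,"wy":0,"wz":0},{"fingers":1,"x":0,"y":0.6,"z":0,"wx":1,"wy":1,"wz":0},{"fingers":1,"x":0.25,"y":0,"z":0.31,"wx":1,"wy":1.5,"wz":0},{"fingers":1,"x":0.25,"y":0,"z":0.31,"wx":1,"wy":1.5,"wz":0},{"fingers":1,"x":0.25,"y":0,"z":0.31,"wx":1,"wy":1.5,"wz":0},{"fingers":1,"x":0.25,"y":0,"z":0.31,"wx":0.5,"wy":1,"wz":0},{"fingers":1,"x":0.25,"y":0,"z":0.31,"wx":0,"wy":0,"wz":0},{"fingers":1,"x":0,"y":0,"z":0,"wx":0,"wy":0,"wz":0}]'
python3 chk.py;python3 hm.py; python3 -c "
from h import *
print(np.round(r.get_obs()['qpos'],2))"
```

```text
time: 21.2
tool_pos: [0.5211, -0.2461, 0.1052]
eef_rot: [0.281, -0.068, 0.957, 0.018]
contact_force: [1.0, 8.8, -0.9]
finger_gap: 0.0183
gripper_force: 30.2
t 21.2 pan xy mm 2.8829667521957996 -10.862770548564248 lip 94.8829667521958 z 0.1052056228125059 F [ 1.   8.8 -0.9] T [1.94 0.2  1.78] eul [ 0.536  0.073 -0.841] yaw -8.116469583930774
rows x 130..40, cols y 60..-60 (left to right), 6 mm; I=ice,o=scoop,.=other; z mm
 130 b 89 b 89 b 91 b 90 b 87 b 90 b 90 b 91 b 88 b 89 b 91 b 92    - b 89 b 89 b 90 b 91 b 91 b 90 b 91    - 
 124 b 92 b 91 b 89 b 90 b 92 b 89 b 90 b 88 b 90 b 88 b 90 b 89 b 91 b 90 b 91 b 91 b 89 b 90 b 88 b 89 b 89 
 118 b 89 b 82 b 62 b 58 b 54 b 50 b 60 b 45 b 50 b 55 b 54 b 46 . 62 . 37 I 85 I 82 I 84 I 87 I 83 I 83 b 87 
 112 b 91    -    - . 27 . 28 . 29 . 28 . 28 . 29 . 29 . 28 . 30 I 83 I 83 I 87 I 89 I 85 I 89 I 89 I 85 b 90 
 106 b 89    -    - . 28    -    -    -    -    -    -    -    - I 87 I 90 I 90 I 87 I 88 I 89 I 91 I 91 b 89 
 100 b 92 b 87 o 68 . 28 o 64 o 68 o 67 o 67 o 67 o 69 o 68 o 67 I 80 I 86 I 85 I 83 I 82 I 83 I 87 I 83 b 89 
  94 b 91
[... 333 characters left out ...]
    - o 77 b 51 o 63 o 61 o 62 o 65 o 63 o 64 o 60 o 64 o 65 o 63 o 63 o 63 o 61 o 64 o 63 o 75 b 88 
  70 b 90    - o 68 b 46 o 61 o 62 o 61 o 61 I 73 I 80 I 81 I 61 o 60 o 62 o 62 o 61 o 62 o 62 o 62 o 72 b 88 
  64 b 90 b 88 b 31 . 57 o 60 o 59 o 59 o 62 I 80 I 83 I 81 I 80 I 58 o 62 o 59 o 58 o 61 o 60 o 58 o 64 b 89 
  58 b 87    -    - o 65 o 56 o 58 o 57 o 58 I 76 I 79 I 80 I 80 I 76 I 78 I 59 o 59 o 57 o 58 o 58 o 71 b 90 
  52 b 91    -    - o 56 o 57 o 54 o 57 o 57 o 56 I 72 I 74 I 77 I 80 I 76    - o 56 o 55 o 54 o 55 o 64 b 90 
  46 b 90 b 88 b 30 o 33 o 55 o 55 o 55 o 53 o 55 o 55 . 63 I 78 I 77 I 74 I 74 o 53 o 55 o 55 o 53 o 66 b 88 
[ 1.12  0.48 -0.69  2.2  -0.49  0.12  2.74]
```

```bash
python3 -m crank '[{"fingers":1,"x":0.2,"y":0.2,"z":0.28,"wx":0,"wy":1.5,"wz":0},{"fingers":1,"x":0.2,"y":0.2,"z":0.28,"wx":0,"wy":1.5,"wz":0},{"fingers":1,"x":0.1,"y":0,"z":0.28,"wx":0,"wy":0,"wz":0},{"fingers":1,"x":-0.25,"y":0,"z":0.14,"wx":0,"wy":0,"wz":0},{"fingers":1,"x":-0.25,"y":0,"z":0.14,"wx":0,"wy":0,"wz":0},{"fingers":1,"x":-0.25,"y":0,"z":0.14,"wx":0,"wy":0,"wz":0},{"fingers":1,"x":-0.25,"y":0,"z":0.14,"wx":0,"wy":0,"wz":0},{"fingers":1,"x":0,"y":0,"z":0,"wx":0,"wy":0,"wz":0}]'
python3 chk.py;python3 hm.py; python3 -c "
from h import *
print(np.round(r.get_obs()['qpos'],2))"
```

```text
time: 22.25
tool_pos: [0.5295, -0.2436, 0.094]
eef_rot: [0.255, -0.066, 0.964, 0.016]
contact_force: [-2.5, 6.3, -3.8]
finger_gap: 0.0184
gripper_force: 29.9
t 22.25 pan xy mm 11.45159663319969 -9.612508421564373 lip 103.45159663319969 z 0.09402220469410136 F [-2.5  6.3 -3.8] T [1.27 1.7  1.11] eul [ 0.49   0.064 -0.869] yaw -7.754555844483599
rows x 130..40, cols y 60..-60 (left to right), 6 mm; I=ice,o=scoop,.=other; z mm
 130 b 90 b 89 b 89 b 91 b 90 b 91 b 89 b 92 b 89 b 92 b 88 b 91 b 88 b 90 b 87 b 90 b 90 b 93 b 91 b 86 b 87 
 124 b 89 b 90 b 91 b 90 b 91 b 90 b 88 b 88 b 91 b 87 b 88 b 91 b 90 b 89 b 90 b 92 b 89 b 90 b 88 b 91 b 91 
 118 b 89 b 86 b 68 b 52 b 52 b 49 b 57 b 52 b 59 b 48 b 57 b 54 . 59 . 69 . 76 . 75 . 73 I 71 I 74 b 75 b 88 
 112 b 89 b 87    - . 30 . 30 o 29 . 29 . 30 o 25 . 29 . 27 o 27 I 65 I 72 I 72 I 67 I 68 I 73 I 71 . 74 b 88 
 106 b 88    -    - o 45 o 49 o 50 o 50 o 50 o 47 o 49 o 51 o 49 I 70 I 72 I 73 I 71 I 70 I 69 I 71 I 70 b 89 
 100 b 91    - . 56 o 47 o 51 o 50 o 49 o 49 o 49 o 50 o 49 o 50 o 58 I 69 I 69 I 64 I 62 I 67 I 70 I 63 b 85 
  94 b
[... 336 characters left out ...]
    - o 58 o 58 o 44 o 46 o 45 o 46 I 61 I 65 I 65 I 45 o 47 o 45 o 45 o 45 o 46 o 46 o 46 o 61 b 88 
  70 b 90    - o 66 o 51 o 45 o 44 o 47 o 52 I 65 I 68 I 66 I 67 I 45 o 44 o 46 o 43 o 44 o 45 o 46 o 51 b 84 
  64 b 89 b 87    - b 46 o 42 o 46 o 42 o 44 I 65 I 65 I 67 I 58 I 62    - . 44 o 43 o 43 o 42 o 45 o 55 . 80 
  58 b 91    -    - o 51 o 45 o 43 o 41 o 44 o 50 I 56 I 61 I 62 I 63 I 64    - o 42 o 41 o 42 o 42 o 50 b 88 
  52 b 91    -    - . 47 o 40 o 40 o 42 o 42 o 41 o 38 I 55 I 63 I 61 I 64 I 61 o 41 o 40 o 42 o 40 o 56 b 87 
  46 b 90 b 89 b 28 o 50 o 41 o 40 o 45 I 58 I 60 I 59 I 52 I 53 I 61 I 59 o 40 o 41 o 40 o 40 o 41 o 58 b 87 
[ 0.95  0.46 -0.54  2.17 -0.47  0.16  2.68]
```

Three cubes are now well inside the scoop and the last two are on the lip. I push on a few millimetres.

```bash
python3 -m crank '[{"fingers":1,"x":-0.2,"y":0.1,"z":0.12,"wx":0,"wy":0,"wz":0},{"fingers":1,"x":-0.2,"y":0,"z":0.12,"wx":0,"wy":0,"wz":0},{"fingers":1,"x":-0.15,"y":0,"z":0.09,"wx":0,"wy":0,"wz":0},{"fingers":1,"x":-0.1,"y":0,"z":0.06,"wx":0,"wy":0,"wz":0},{"fingers":1,"x":0.1,"y":0,"z":0.06,"wx":0,"wy":-1,"wz":0},{"fingers":1,"x":0.1,"y":0,"z":0.06,"wx":0,"wy":-1,"wz":0},{"fingers":1,"x":0,"y":0,"z":0,"wx":0,"wy":0,"wz":0},{"fingers":1,"x":0,"y":0,"z":0,"wx":0,"wy":0,"wz":0}]'
python3 chk.py;python3 hm.py; python3 -c "
from h import *
print(np.round(r.get_obs()['qpos'],2))"
```

```text
time: 23.3
tool_pos: [0.536, -0.2424, 0.0933]
eef_rot: [0.271, -0.066, 0.96, 0.018]
contact_force: [-1.7, 5.6, -3.6]
finger_gap: 0.0182
gripper_force: 30.0
t 23.3 pan xy mm 18.12531324372431 -9.299932016868478 lip 110.1253132437243 z 0.09332372803467104 F [-1.7  5.6 -3.6] T [1.34 1.6  1.32] eul [ 0.518  0.07  -0.852] yaw -7.81936080126141
rows x 130..40, cols y 60..-60 (left to right), 6 mm; I=ice,o=scoop,.=other; z mm
 130 b 88 b 88 b 90 b 88 b 91 b 88 b 89 b 90 b 90 b 90 b 90 b 91 b 88 b 88 b 92 b 88 b 90 b 91 b 91 b 89 b 88 
 124 b 90 b 90 b 89 b 89 b 90 b 87 b 91 b 90 b 90 b 89 b 91 b 91 b 91 b 90 b 92 b 91 b 89 b 90 b 89 b 90 b 90 
 118 b 89 b 79 b 62 b 57 b 64 b 57 b 63 b 63 b 61 b 67 b 64 b 62 . 68 . 75 . 72 . 73 . 72 . 76 . 73 b 72 b 86 
 112 b 89 b 85 I 53 o 52 o 52 o 52 o 53 o 52 o 52 o 53 o 51 o 51 I 66 I 73 I 73 I 74 I 73 I 74 I 73 b 78 b 86 
 106 b 90    - o 58 o 50 o 52 o 50 o 53 o 50 o 52 o 50 o 52 o 49 I 63 I 72 I 74 I 72 I 73 I 74 I 74 . 70 b 89 
 100 b 90 b 88 b 56 . 39 o 49 o 50 o 50 o 49 o 50 o 50 o 48 o 50 o 61 I 70 I 71 I 61 I 66 I 70 I 69 o 65 b 87 
  94 b 90  
[... 331 characters left out ...]
    - o 58 o 56 o 45 o 45 o 45 o 49 I 64 I 67 I 65 I 65 I 42 o 44 o 44 o 45 o 44 o 45 o 46 o 64 b 90 
  70 b 91    -    - . 48 o 43 o 41 o 41 o 46 I 63 I 68 I 66 I 62 I 65 I 62 o 44 o 43 o 44 o 43 o 45 o 57 b 89 
  64 b 91 b 85 o 65 b 45 o 45 o 41 o 43 o 43 o 42 I 58 I 60 I 64 I 64 I 65 I 52 o 42 o 43 o 42 o 40 o 63 b 88 
  58 b 91    -    - o 52 o 44 o 42 o 42 o 41 I 57    - I 57 I 62 I 63 I 61 I 50 o 39 o 43 o 39 o 41 o 59 b 82 
  52 b 87    -    - o 55 o 41 o 40 I 54 I 59 I 61 I 59 I 38 I 56 I 62 I 49 o 40 o 41 o 39 o 40 o 40 o 58 b 84 
  46 b 90    - b 28 o 48 o 41 o 37 I 55 I 61 I 60 I 60 o 55 o 57 o 53 o 41 o 38 o 39 o 36 o 37 o 36 o 54 b 89 
[ 1.01  0.49 -0.6   2.18 -0.53  0.12  2.74]
```

All five cubes are now on the scoop, lip at x of about 116. I lift gently, adding tilt as the wrist frees up.

```bash
python3 -m crank '[{"fingers":1,"x":-0.03,"y":0.15,"z":-0.33,"wx":0,"wy":0,"wz":0},{"fingers":1,"x":-0.03,"y":0.15,"z":-0.33,"wx":0,"wy":0,"wz":0},{"fingers":1,"x":-0.3,"y":0.1,"z":-0.6,"wx":0,"wy":0,"wz":0},{"fingers":1,"x":-0.4,"y":0,"z":-0.8,"wx":0,"wy":0,"wz":0},{"fingers":1,"x":-0.4,"y":0,"z":-0.85,"wx":0,"wy":-1,"wz":0},{"fingers":1,"x":-0.4,"y":0,"z":-0.85,"wx":0,"wy":-1,"wz":0},{"fingers":1,"x":-0.4,"y":0,"z":-0.85,"wx":0,"wy":-1.5,"wz":0},{"fingers":1,"x":-0.4,"y":0,"z":-0.85,"wx":0,"wy":-1.5,"wz":0}]'
python3 chk.py;python3 hm.py; python3 -c "
from h import *
print(np.round(r.get_obs()['qpos'],2))"
```

```text
time: 24.35
tool_pos: [0.5276, -0.2441, 0.1549]
eef_rot: [0.315, -0.063, 0.947, 0.017]
contact_force: [-0.1, 0.2, -2.6]
finger_gap: 0.0179
gripper_force: 29.9
t 24.35 pan xy mm 9.571111101273338 -9.757613657818801 lip 101.57111110127335 z 0.15487990657664402 F [-0.1  0.2 -2.6] T [-0.14  1.07  0.05] eul [ 0.594  0.072 -0.801] yaw -7.46397249539423
rows x 130..40, cols y 60..-60 (left to right), 6 mm; I=ice,o=scoop,.=other; z mm
 130 b 91 b 88 b 91 b 89 b 90 b 93 b 89 b 90 b 89 b 87 b 90 b 90 b 89 b 89 b 91 b 92 b 89 b 91 b 94 b 89 b 89 
 124 b 90 b 90 b 91 b 91 b 91 b 90 b 88 b 92 b 91 b 91 b 90 b 89 b 90 b 88 b 92 . 90 I 91 I 89 . 89 . 89 I 90 
 118 b 88 b 81 b 64 b 48 . 51 . 45 . 27 I 90 I 87 I 84 I 91 I 89 I 86 I 90 I 90    -    -    -    -    -    - 
 112 b 90    -    - . 26 . 30 . 28 . 27    - I123 o122 o119    - I129 I143 I143 I141 I132 I142 I139    -    - 
 106 b 91    -    - o118 I 75 o122 o121 o121 o123 o122 o122 o123 o124 I143 I144 I143 I141 I144 I144 I143    - 
 100 b 90 b 88 b 34 b 30 o117 o119 o119 o120 o121 o122 o122 o123 .135 I143 I144 I143 I142 I144 I145 I144    - 
  9
[... 339 characters left out ...]
    -    - b 74 . 32 o111 o113 o114 I129 I133 I135 I135 o115 o113 o114 o114 o113 o114 o115 o114 o131 
  70 b 90    -    - o115 . 31 o109 o112 o114 I134 I134 I136 I133 I119 o112 o114 o111 o111 o113 o112 o118 o133 
  64 b 91 b 85 b 30 o106 . 29 o107 o108 o108 I128 I131 I132 I130 I129 I128 I114 o110 o110 o111 o110 o119    - 
  58 b 89    -    - o115 . 28 . 30 o107 o107 o108 o110 I123 I129 I131 I129 I127 o107 o109 o109 o107 o115 o133 
  52 b 88 b 87    - o104 . 27 . 28 o104 I123 I123 I123 .121 I128 I128 I129 I126 o106 o106 o106 o108 o114 o129 
  46 b 88    -    - o102 . 29 o100 o108 I125 I127 I123 I107 I123 I124 I128 o103 o102 o104 o105 o104 o116    - 
[ 1.27  0.43 -0.84  2.19 -0.49  0.15  2.73]
```

All five are aboard and clear of the pan floor. I lift further with a little more tilt and start towards the tray.

```bash
python3 -m crank '[{"fingers":1,"x":-0.7,"y":0,"z":-0.96,"wx":0,"wy":-1,"wz":0},{"fingers":1,"x":-0.7,"y":0,"z":-0.96,"wx":0,"wy":-1,"wz":0},{"fingers":1,"x":-0.7,"y":0,"z":-0.96,"wx":0,"wy":-1,"wz":0},{"fingers":1,"x":-0.7,"y":0,"z":-0.96,"wx":0,"wy":-1,"wz":0},{"fingers":1,"x":-0.7,"y":0,"z":-0.96,"wx":0,"wy":-1,"wz":0},{"fingers":1,"x":0,"y":0.5,"z":0,"wx":0,"wy":0,"wz":0},{"fingers":1,"x":0,"y":1,"z":0,"wx":0,"wy":0,"wz":0},{"fingers":1,"x":0,"y":1.5,"z":0,"wx":0,"wy":0,"wz":0}]'
python3 chk.py; python3 -c "
from h import *
print(np.round(r.get_obs()['qpos'],2))
to([.48,0,.2],pose(1.6,-38))"; python3 ice.py
```

```text
time: 25.4
tool_pos: [0.5202, -0.2115, 0.2122]
eef_rot: [0.355, -0.063, 0.933, 0.022]
contact_force: [0.6, 0.4, -1.7]
finger_gap: 0.018
gripper_force: 29.9
t 25.4 pan xy mm 6.741503892321508 23.493047630789476 lip 98.7415038923215 z 0.21221808463702788 F [ 0.6  0.4 -1.7] T [-0.08  1.14  0.01] eul [ 0.659  0.085 -0.747] yaw -7.613867376951686
[ 1.51  0.37 -1.12  2.23 -0.52  0.16  2.72]
t 25.4 pos [ 0.5202 -0.2115  0.2122] shift cm [ 1.64 21.5   0.05] rot [3.7 3.6 4.8] F [ 0.6  0.4 -1.7]
0.64 186 362 65.0 42.0 [ 0.575 -0.185  0.197]
0.61 199 358 38.0 53.0 [ 0.547 -0.178  0.186]
0.46 189 371 56.0 22.0 [ 0.57  -0.207  0.193]
0.41 172 373 91.0 14.0 [ 0.605 -0.209  0.208]
0.4 169 382 96.0 -7.0 [ 0.612 -0.229  0.209]
0.16 218 190 78.0 471.0 [0.529 0.241 0.007]
```

```bash
python3 -m crank '[{"fingers":1,"x":0.1,"y":2.2,"z":0,"wx":0.4,"wy":0.4,"wz":0.5},{"fingers":1,"x":0.2,"y":2.6,"z":0,"wx":0.4,"wy":0.4,"wz":0.5},{"fingers":1,"x":0.2,"y":2.8,"z":0,"wx":0.4,"wy":0.4,"wz":0.5},{"fingers":1,"x":0.2,"y":2.8,"z":0,"wx":0.4,"wy":0.4,"wz":0.5},{"fingers":1,"x":0.2,"y":2.8,"z":0,"wx":0.4,"wy":0.4,"wz":0.5},{"fingers":1,"x":0.2,"y":2.6,"z":0,"wx":0.4,"wy":0.4,"wz":0.6},{"fingers":1,"x":0.2,"y":2.2,"z":0,"wx":0.4,"wy":0.4,"wz":0.6},{"fingers":1,"x":0.1,"y":1.5,"z":0,"wx":0.4,"wy":0.4,"wz":0.6}]'
python3 - <<'E'
from h import *
print(np.round(r.get_obs()['qpos'],2))
to([.48,0,.2],pose(1.6,-38))
P,im,d=cam('top'); W=cloud(P,d); hsv=cv2.cvtColor(im,cv2.COLOR_BGR2HSV)
for n in pinpoint('top','ice0'):
    a,b=[int(round(x)) for x in n['point']]; print(round(n['p'],2),a,b,W[a,b].round(3))
X,Y,Z=[W[...,i] for i in range(3)]
o=(hsv[...,0]<18)&(hsv[...,1]>130)&(abs(Y)<.1)&(X>.4)&(X<.75)&(Z>.1)&(Z<.25)
c=(abs(Y)<.03)&o; A=np.polyfit(X[c],Z[c],1); print('slope deg',np.degrees(np.arctan(A[0])),'lip x',np.percentile(X[o],99.5),'lip z',np.percentile(Z[o],99),'y',np.percentile(Y[o],[1,99]))
E
```

```text
time: 26.5
tool_pos: [0.4892, -0.0475, 0.2171]
eef_rot: [0.318, -0.028, 0.948, 0.013]
contact_force: [0.7, 0.5, -3.0]
finger_gap: 0.0176
gripper_force: 29.9
[ 0.65  0.01 -0.59  2.4  -0.67  0.12  2.33]
t 26.5 pos [ 0.4892 -0.0475  0.2171] shift cm [1.56 4.79 1.01] rot [ 1.4 -0.9  1.3] F [ 0.7  0.5 -3. ]
0.66 200 297 [ 0.541 -0.038  0.19 ]
0.63 204 279 [0.535 0.003 0.17 ]
0.6 200 314 [ 0.541 -0.076  0.194]
0.57 210 309 [ 0.519 -0.065  0.187]
0.56 209 290 [ 0.519 -0.022  0.191]
0.39 200 289 [ 0.539 -0.019  0.196]
0.23 272 110 [0.382 0.442 0.006]
slope deg 10.706696309163362 lip x 0.5902176610766 lip z 0.24243095718603694 y [-0.09195273  0.00646682]
```

All five have slid to the back of the scoop. Next I compute a pour path that rotates about the lip held over the far space, allowing for the scoop having turned about 9.5° in the grip.

```bash
cat > pour.py <<'E'
from h import *
DEL=9.5
def tcp(phi,L,yaw=1.6):
    t=-(phi+10+DEL); M=pose(yaw,t); f=np.radians(phi)
    lx=95.4*np.cos(f)+82.4*np.sin(f); lz=-82.4*np.cos(f)+95.4*np.sin(f)
    u=np.array([np.cos(np.radians(yaw)),np.sin(np.radians(yaw)),0])
    G=np.array(L)-(lx*u+np.array([0,0,lz]))/1000
    return G+.019*M[:,2],M
E
python3 - <<'E'
from pour import *
L=[.5435,0,.075]
p,M=tcp(14,L); print(p.round(3)); to(p,M)
for a,b,L2 in [(14,6,.075),(6,0,.06),(0,-6,.05),(-6,-12,.05),(-12,-18,.05),(-18,-24,.05),(-24,-30,.05),(-30,-36,.05),(-36,-42,.05)]:
    p1,M1=p,M; p,M=tcp(b,[.5435,0,L2]); print(a,b,p.round(3),(M1.T@(p-p1)*100).round(2))
E
```

```text
[ 0.442 -0.003  0.116]
t 26.6 pos [ 0.4898 -0.045   0.2175] shift cm [9.76 4.47 5.37] rot [1.5 3.6 1.7] F [ 0.7  0.2 -1.5]
14 6 [ 0.448 -0.003  0.13 ] [-1.32 -0.   -0.78]
6 0 [ 0.454 -0.002  0.124] [-0.33  0.    0.75]
0 -6 [ 0.462 -0.002  0.123] [-0.65 -0.    0.34]
-6 -12 [ 0.47  -0.002  0.132] [-0.98 -0.   -0.6 ]
-12 -18 [ 0.479 -0.002  0.139] [-0.98  0.   -0.6 ]
-18 -24 [ 0.488 -0.002  0.145] [-0.98 -0.   -0.6 ]
-24 -30 [ 0.499 -0.001  0.15 ] [-0.98 -0.   -0.6 ]
-30 -36 [ 0.509 -0.001  0.155] [-0.98  0.   -0.6 ]
-36 -42 [ 0.52  -0.001  0.158] [-0.98 -0.   -0.6 ]
```

```bash
python3 -m crank '[{"fingers":1,"x":1.0,"y":0.6,"z":0.5,"wx":0.5,"wy":0,"wz":0.5},{"fingers":1,"x":1.5,"y":0.8,"z":0.75,"wx":0.5,"wy":0,"wz":0.5},{"fingers":1,"x":1.6,"y":0.8,"z":0.8,"wx":0.5,"wy":0,"wz":0.7},{"fingers":1,"x":1.6,"y":0.8,"z":0.8,"wx":0,"wy":0,"wz":0},{"fingers":1,"x":1.6,"y":0.8,"z":0.8,"wx":0,"wy":2,"wz":0},{"fingers":1,"x":1.2,"y":0.5,"z":0.7,"wx":0,"wy":3,"wz":0},{"fingers":1,"x":0,"y":0,"z":0,"wx":0,"wy":3,"wz":0},{"fingers":1,"x":0,"y":0,"z":0,"wx":0,"wy":2,"wz":0}]'
python3 - <<'E'
from pour import *
print(np.round(r.get_obs()['qpos'],2))
p,M=tcp(6,[.5435,0,.075]); to(p,M)
P,im,d=cam('top'); W=cloud(P,d); hsv=cv2.cvtColor(im,cv2.COLOR_BGR2HSV)
X,Y,Z=[W[...,i] for i in range(3)]
o=(hsv[...,0]<18)&(hsv[...,1]>130)&(abs(Y)<.07)&(X>.42)&(X<.65)&(Z>.05)&(Z<.2)
for x in np.arange(.42,.60,.01):
    s=f'{x:.2f} '
    for y in np.arange(.06,-.061,-.012):
        m=(abs(X-x)<.005)&(abs(Y-y)<.006)&(Z>-.01)
        c='o' if (m&o).sum()>m.sum()/2 else '.'
        s+=f'{c}{np.median(Z[m])*1000:4.0f} ' if m.any() else '   - '
    print(s)
E
```

```text
time: 27.6
tool_pos: [0.4419, -0.024, 0.1889]
eef_rot: [0.24, -0.02, 0.97, 0.017]
contact_force: [1.2, 0.3, -2.4]
finger_gap: 0.0178
gripper_force: 29.9
[ 1.06  0.03 -1.07  2.37 -0.04  0.27  1.65]
t 27.6 pos [ 0.4419 -0.024   0.1889] shift cm [2.13 1.97 5.6 ] rot [1.7 2.3 0.3] F [ 1.2  0.3 -2.4]
0.42 . 302 . 300 .  51 .  49 . 283 . 282 . 281 . 274 . 279 . 281 . 288 
0.43 . 287 .   6 .   9 . 141 . 283 . 283 . 282 . 276 . 280 . 283 . 283 
0.44 . 272    - .   3 .   6 . 274 . 272 . 271 . 203 . 271 . 274 . 275 
0.45    - .   5 .  18 . 151 . 158    - o 181 o 189 . 200    -    - 
0.46 .   9 .   4 .  10 o 135 . 151 . 155 o 159 o 167 . 151 . 150 o 132 
0.47 .   5 .   6 .  16 o 134 . 152 . 155 . 148 . 152 . 154 . 152 o 131 
0.48 .   5 .   5 .  12 o 137 . 154 . 157 . 154 . 157 . 153 . 155 . 136 
0.49 .   5 .   3 .   8 o 138 . 158 . 160 . 153 . 158 o 137 . 156 . 156 
0.50 .   5 .   4 .   7 o 140 o 141 . 150 o 139 o 138 o 138 o 142 . 147 
0.51 .  31 .  31 .  50 o 142 o 141 o 140 o 140 o 140 o 140 o 139 o 139 
0.52 .   5 .   6 . 145 o 144 o 143 o 143 o 142 o 141 o 142 o 141 o 140 
0.53 .   5 .   4 . 141 o 144 o 142 o 143 o 143 o 142 o 142 o 141 o 142 
0.54 .   5 .   6 .   5    -    -    - . 139 . 140 . 141 . 142 . 142 
0.55 .   6 .   5 .   2    -    -    -    -    -    -    -    - 
0.56 .   4 .   4 .   5 .   3    -    -    -    -    -    -    - 
0.57 .   4 .   4 .   4 .   4 .   5 .   5 .   5 .   4 .   5 .   5 .   5 
0.58 .   6 .   4 .   4 .   4 .   4 .   4 .   5 .   4 .   4 .   6 .   5 
0.59 .   6 .   6 .   5 .   5 .   5 .   7 .   5 .   5 .   3 .   5 .   5
```

```bash
python3 -m crank '[{"fingers":1,"x":0.3,"y":0.28,"z":0.8,"wx":0.4,"wy":0,"wz":0},{"fingers":1,"x":0.3,"y":0.28,"z":0.8,"wx":0.4,"wy":0,"wz":0},{"fingers":1,"x":0.3,"y":0.28,"z":0.8,"wx":0.4,"wy":0,"wz":0},{"fingers":1,"x":0.3,"y":0.28,"z":0.8,"wx":0.4,"wy":0,"wz":0},{"fingers":1,"x":0.3,"y":0.28,"z":0.8,"wx":0,"wy":0.5,"wz":0},{"fingers":1,"x":0.3,"y":0.28,"z":0.8,"wx":0,"wy":0.5,"wz":0},{"fingers":1,"x":0.3,"y":0.28,"z":0.8,"wx":0,"wy":1,"wz":0},{"fingers":1,"x":0,"y":0,"z":0,"wx":0,"wy":0,"wz":0}]'
python3 - <<'E'
from pour import *
print(np.round(r.get_obs()['qpos'],2))
p,M=tcp(6,[.5435,0,.075]); to(p,M)
p,M=tcp(0,[.5435,0,.06]); to(p,M)
E
```

```text
time: 28.65
tool_pos: [0.448, -0.0031, 0.129]
eef_rot: [0.223, -0.016, 0.975, 0.004]
contact_force: [-0.4, -0.3, -1.6]
finger_gap: 0.018
gripper_force: 29.9
[ 0.41  0.15 -0.61  2.45  0.9   0.19  0.58]
t 28.65 pos [ 0.448  -0.0031  0.129 ] shift cm [-0.05  0.04 -0.06] rot [0.2 0.3 0.3] F [-0.4 -0.3 -1.6]
t 28.65 pos [ 0.448  -0.0031  0.129 ] shift cm [-0.38  0.04  0.69] rot [0.2 6.3 0.3] F [-0.4 -0.3 -1.6]
```

```bash
python3 -m crank '[{"fingers":1,"x":-0.17,"y":0,"z":0.37,"wx":0,"wy":3,"wz":0},{"fingers":1,"x":-0.17,"y":0,"z":0.37,"wx":0,"wy":3,"wz":0},{"fingers":1,"x":-0.33,"y":0,"z":0.17,"wx":0,"wy":3,"wz":0},{"fingers":1,"x":-0.33,"y":0,"z":0.17,"wx":0,"wy":3,"wz":0},{"fingers":1,"x":-0.49,"y":0,"z":-0.3,"wx":0,"wy":3,"wz":0},{"fingers":1,"x":-0.49,"y":0,"z":-0.3,"wx":0,"wy":3,"wz":0},{"fingers":1,"x":-0.49,"y":0,"z":-0.3,"wx":0,"wy":3,"wz":0},{"fingers":1,"x":-0.49,"y":0,"z":-0.3,"wx":0,"wy":3,"wz":0}]'
cat > p2.py <<'E'
from pour import *
import sys
print(np.round(r.get_obs()['qpos'],2))
p,M=tcp(float(sys.argv[1]),[.5435,0,.05]); to(p,M)
P,im,d=cam('top'); W=cloud(P,d)
for n in pinpoint('top','ice0'):
    a,b=[int(round(x)) for x in n['point']]; print(round(n['p'],2),a,b,W[a,b].round(3))
E
python3 p2.py -18
```

```text
time: 29.65
tool_pos: [0.4791, -0.002, 0.1388]
eef_rot: [0.015, -0.017, 1.0, 0.002]
contact_force: [0.9, -0.2, -2.8]
finger_gap: 0.0181
gripper_force: 29.9
[ 0.55  0.42 -0.85  2.    0.41  0.86  1.09]
t 29.65 pos [ 0.4791 -0.002   0.1388] shift cm [ 0.03  0.02 -0.01] rot [0.2 0.3 0.3] F [ 0.9 -0.2 -2.8]
0.48 211 425 [ 0.562 -0.393  0.003]
```

```bash
python3 -m crank '[{"fingers":1,"x":-0.49,"y":0,"z":-0.3,"wx":0,"wy":3,"wz":0},{"fingers":1,"x":-0.49,"y":0,"z":-0.3,"wx":0,"wy":3,"wz":0},{"fingers":1,"x":-0.49,"y":0,"z":-0.3,"wx":0,"wy":3,"wz":0},{"fingers":1,"x":-0.49,"y":0,"z":-0.3,"wx":0,"wy":3,"wz":0},{"fingers":1,"x":-0.49,"y":0,"z":-0.3,"wx":0,"wy":3,"wz":0},{"fingers":1,"x":-0.49,"y":0,"z":-0.3,"wx":0,"wy":3,"wz":0},{"fingers":1,"x":0,"y":0,"z":0,"wx":0,"wy":0,"wz":0},{"fingers":1,"x":0,"y":0,"z":0,"wx":0,"wy":0,"wz":0}]'
python3 p2.py -36
python3 - <<'E'
from h import *
P,im,d=cam('side'); W=cloud(P,d)
for n in pinpoint('side','ice0'):
    a,b=[int(round(x)) for x in n['point']]; print('side',round(n['p'],2),a,b,W[a,b].round(3))
E
```

```text
time: 30.75
tool_pos: [0.5098, -0.0014, 0.1531]
eef_rot: [-0.14, -0.016, 0.99, -0.002]
contact_force: [-0.4, 1.0, -0.2]
finger_gap: 0.0181
gripper_force: 29.9
[ 0.42  0.63 -0.79  1.66  0.36  1.32  1.14]
t 30.75 pos [ 0.5098 -0.0014  0.1531] shift cm [ 0.07  0.05 -0.12] rot [-0.   0.4  0.3] F [-0.4  1.  -0.2]
0.55 221 281 [ 0.495 -0.002  0.173]
side 0.61 224 319 [ 0.618 -0.022  0.028]
side 0.48 217 306 [0.581 0.016 0.025]
side 0.47 230 305 [ 0.57  -0.038  0.024]
side 0.39 221 298 [0.553 0.006 0.02 ]
```

```bash
python3 -m crank '[{"fingers":1,"x":0.15,"y":0,"z":-0.5,"wx":0,"wy":0,"wz":0},{"fingers":1,"x":0.28,"y":0,"z":-0.96,"wx":0,"wy":0,"wz":0},{"fingers":1,"x":0.28,"y":0,"z":-0.96,"wx":0,"wy":0,"wz":0},{"fingers":1,"x":0.56,"y":0,"z":-1.9,"wx":0,"wy":0,"wz":0},{"fingers":1,"x":0.56,"y":0,"z":-1.9,"wx":0,"wy":0,"wz":0},{"fingers":1,"x":0.56,"y":0,"z":-1.9,"wx":0,"wy":0,"wz":0},{"fingers":1,"x":0.56,"y":0,"z":-1.9,"wx":0,"wy":0,"wz":0},{"fingers":1,"x":0,"y":0,"z":0,"wx":0,"wy":0,"wz":0}]'
python3 - <<'E'
from h import *
to([.5,.1,.2],pose(0,-19.5))
for c in ['side','top']:
    P,im,d=cam(c); W=cloud(P,d); cv2.imwrite(f'pics/{c}9.png',im)
    for n in pinpoint(c,'ice0'):
        a,b=[int(round(x)) for x in n['point']]; print(c,round(n['p'],2),a,b,W[a,b].round(3))
    if c=='side': s=cv2.resize(im[180:320,230:370],(400,400))
cv2.imwrite('pics/fin.png',np.hstack([s,cv2.resize(im[150:290,220:360],(400,400))]))
E
```

```text
time: 31.95
tool_pos: [0.5108, -0.001, 0.2596]
eef_rot: [-0.139, -0.016, 0.99, -0.003]
contact_force: [-0.1, -0.1, -2.5]
finger_gap: 0.0177
gripper_force: 29.9
t 31.95 pos [ 0.5108 -0.001   0.2596] shift cm [-0.91 10.14  5.94] rot [  0.  -35.4   1.9] F [-0.1 -0.1 -2.5]
side 0.58 224 319 [ 0.618 -0.02   0.026]
side 0.58 216 305 [0.579 0.021 0.025]
side 0.56 232 307 [ 0.574 -0.053  0.031]
side 0.49 221 296 [0.548 0.011 0.015]
```

View pics/fin.png

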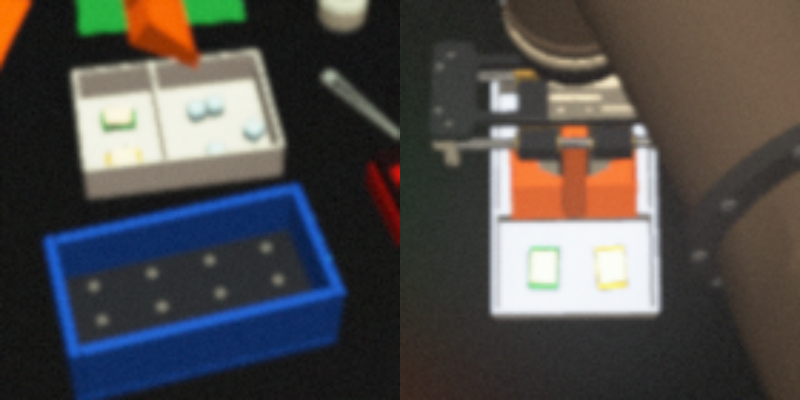

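The left half shows at least four cubes in the far space of the tray and the pan empty; both wax blocks are still in place. I level the scoop and move off towards the mat.

```bash
python3 -m crank '[{"fingers":1,"x":0,"y":0,"z":0,"wx":0,"wy":-6,"wz":0.3},{"fingers":1,"x":0,"y":0,"z":0,"wx":0,"wy":-6,"wz":0.3},{"fingers":1,"x":0,"y":0.5,"z":0,"wx":0,"wy":-6,"wz":0.3},{"fingers":1,"x":0,"y":1.5,"z":0,"wx":0,"wy":-6,"wz":0.3},{"fingers":1,"x":0,"y":3,"z":0,"wx":0,"wy":-6,"wz":0.3},{"fingers":1,"x":0,"y":3,"z":0,"wx":0,"wy":-5.4,"wz":0.4},{"fingers":1,"x":0,"y":3,"z":0,"wx":0,"wy":0,"wz":0},{"fingers":1,"x":0,"y":2,"z":0,"wx":0,"wy":0,"wz":0}]'
cat > lv.py <<'E'
from pour import *
P,im,d=cam('top'); W=cloud(P,d); hsv=cv2.cvtColor(im,cv2.COLOR_BGR2HSV)
for n in pinpoint('top','ice0'):
    a,b=[int(round(x)) for x in n['point']]; print(round(n['p'],2),a,b,W[a,b].round(3))
to([.5,.245,.15],pose(0,-19.5)); print(np.round(r.get_obs()['qpos'],2))
p=np.array(r.get_obs()['tool_pos']); X,Y,Z=[W[...,i] for i in range(3)]
o=(hsv[...,0]<18)&(hsv[...,1]>130)&(abs(Y-p[1])<.038)&(X>p[0]+.015)&(X<p[0]+.12)&(Z>p[2]-.12)&(Z<p[2]-.03)
o=cv2.erode(o.astype(np.uint8),np.ones((3,3)))>0
A=np.c_[X[o],Y[o],np.ones(o.sum())]
from scipy.optimize import least_squares
s=least_squares(lambda k:A@k-Z[o],[0,0,p[2]-.08],loss='soft_l1',f_scale=.002).x
print(o.sum(),'pitch lip-up deg',np.degrees(np.arctan(s[0])),'roll',np.degrees(np.arctan(s[1])),'x',np.percentile(X[o],[1,99]),'z at tcp+50mm',s[0]*(p[0]+.05)+s[1]*p[1]+s[2]-p[2])
E
python3 lv.py
```

```text
time: 33.15
tool_pos: [0.5081, 0.1296, 0.257]
eef_rot: [0.167, -0.0, 0.986, -0.0]
contact_force: [0.2, -0.9, -1.8]
finger_gap: 0.018
gripper_force: 30.0
0.62 202 300 [ 0.575 -0.053  0.023]
0.6 187 301 [ 0.615 -0.055  0.029]
0.54 200 270 [0.578 0.027 0.028]
0.47 184 284 [ 0.63  -0.009  0.003]
0.43 212 271 [0.546 0.024 0.028]
t 33.25 pos [0.5082 0.1309 0.2571] shift cm [ 4.27 11.4   9.87] rot [ 0.1 -0.3  0.2] F [ 0.8 -0.2 -1.4]
[ 0.39  0.17 -0.94  1.99  0.43  0.79  0.79]
485 pitch lip-up deg -0.06451317950636547 roll 0.29596772898984536 x [0.5492285  0.59076499] z at tcp+50mm -0.058819391828392825
```

All five cubes are in the far space of the tray, and the scoop measures level at this tilt. I go over the mat and down.

```bash
python3 -m crank '[{"fingers":1,"x":0,"y":3.5,"z":0,"wx":0,"wy":-0.2,"wz":0.2},{"fingers":1,"x":0,"y":3.8,"z":0,"wx":0,"wy":0,"wz":0},{"fingers":1,"x":0,"y":3.8,"z":0,"wx":0,"wy":0,"wz":0},{"fingers":1,"x":1.0,"y":0,"z":2.9,"wx":0,"wy":0,"wz":0},{"fingers":1,"x":1.1,"y":0,"z":3.3,"wx":0,"wy":0,"wz":0},{"fingers":1,"x":1.1,"y":0,"z":3.3,"wx":0,"wy":0,"wz":0},{"fingers":1,"x":1.0,"y":0,"z":3.0,"wx":0,"wy":0,"wz":0},{"fingers":1,"x":0.7,"y":0,"z":2.0,"wx":0,"wy":0,"wz":0}]'
python3 lv.py; python3 -c "
from h import *
to([.511,.243,.073],pose(0,-19.5))"
```

```text
time: 34.25
tool_pos: [0.5109, 0.2379, 0.1023]
eef_rot: [0.168, 0.002, 0.986, -0.0]
contact_force: [-0.1, 0.2, -1.9]
finger_gap: 0.0176
gripper_force: 30.0
0.62 186 303 [ 0.618 -0.06   0.028]
0.57 201 272 [0.576 0.022 0.025]
0.56 186 288 [ 0.617 -0.02   0.028]
0.44 211 270 [0.549 0.027 0.027]
0.38 202 299 [ 0.576 -0.05   0.022]
t 34.35 pos [0.5102 0.2376 0.1017] shift cm [-0.62  0.73 -4.9 ] rot [-0.2 -0.3 -0.2] F [-0.3 -0.6 -1.4]
[-0.1   0.46 -0.74  2.09  0.97  0.66  0.05]
419 pitch lip-up deg 0.6800928498610552 roll -0.17986193096526829 x [0.54712252 0.59262389] z at tcp+50mm -0.05797104539188198
t 34.35 pos [0.5102 0.2376 0.1017] shift cm [0.87 0.55 2.74] rot [-0.2 -0.3 -0.2] F [-0.3 -0.6 -1.4]
```

```bash
python3 -m crank '[{"fingers":1,"x":0.17,"y":0.25,"z":0.47,"wx":0,"wy":0,"wz":0},{"fingers":1,"x":0.17,"y":0.25,"z":0.47,"wx":0,"wy":0,"wz":0},{"fingers":1,"x":0.17,"y":0,"z":0.47,"wx":0,"wy":0,"wz":0},{"fingers":1,"x":0.17,"y":0,"z":0.47,"wx":0,"wy":0,"wz":0},{"fingers":1,"x":0.17,"y":0,"z":0.47,"wx":0,"wy":0,"wz":0},{"fingers":1,"x":0.07,"y":0,"z":0.19,"wx":0,"wy":0,"wz":0},{"fingers":1,"x":0,"y":0,"z":0,"wx":0,"wy":0,"wz":0},{"fingers":1,"x":0,"y":0,"z":0,"wx":0,"wy":0,"wz":0}]'
python3 -c "
from h import *
to([.511,.243,.0675],pose(0,-19.5)); print(r.get_obs()['torque'])"
```

```text
time: 35.35
tool_pos: [0.5114, 0.2448, 0.0777]
eef_rot: [0.169, 0.002, 0.986, 0.001]
contact_force: [-0.2, 1.1, -0.9]
finger_gap: 0.0179
gripper_force: 30.0
t 35.35 pos [0.5114 0.2448 0.0777] shift cm [ 0.38 -0.19  0.94] rot [ 0.  -0.  -0.2] F [-0.2  1.1 -0.9]
[ 0.02097059  0.59172585 -0.01261448]
```

Now 1 mm steps for about 8 mm.

```bash
python3 -m crank '[{"fingers":1,"x":0.06,"y":0,"z":0.15,"wx":0,"wy":0,"wz":0},{"fingers":1,"x":0.06,"y":0,"z":0.15,"wx":0,"wy":0,"wz":0},{"fingers":1,"x":0.06,"y":0,"z":0.15,"wx":0,"wy":0,"wz":0},{"fingers":1,"x":0.06,"y":0,"z":0.15,"wx":0,"wy":0,"wz":0},{"fingers":1,"x":0.03,"y":0,"z":0.09,"wx":0,"wy":0,"wz":0},{"fingers":1,"x":0.03,"y":0,"z":0.09,"wx":0,"wy":0,"wz":0},{"fingers":1,"x":0,"y":0,"z":0,"wx":0,"wy":0,"wz":0},{"fingers":1,"x":0,"y":0,"z":0,"wx":0,"wy":0,"wz":0}]'
python3 -c "
from h import *
to([.511,.243,.0675],pose(0,-19.5)); print(r.get_obs()['torque'])"
```

```text
time: 36.35
tool_pos: [0.5111, 0.2448, 0.0692]
eef_rot: [0.169, 0.002, 0.986, 0.001]
contact_force: [-0.6, -0.3, -0.9]
finger_gap: 0.0179
gripper_force: 30.0
t 36.35 pos [0.5111 0.2448 0.0692] shift cm [ 0.07 -0.18  0.16] rot [ 0.  -0.  -0.2] F [-0.6 -0.3 -0.9]
[-1.19235901e-03  5.04560939e-01 -3.74945703e-04]
```

```bash
python3 -m crank '[{"fingers":1,"x":0.02,"y":0,"z":0.05,"wx":0,"wy":0,"wz":0},{"fingers":1,"x":0.02,"y":0,"z":0.05,"wx":0,"wy":0,"wz":0},{"fingers":1,"x":0.02,"y":0,"z":0.05,"wx":0,"wy":0,"wz":0},{"fingers":1,"x":0.02,"y":0,"z":0.05,"wx":0,"wy":0,"wz":0},{"fingers":1,"x":0.02,"y":0,"z":0.05,"wx":0,"wy":0,"wz":0},{"fingers":1,"x":0,"y":0,"z":0,"wx":0,"wy":0,"wz":0},{"fingers":1,"x":0,"y":0,"z":0,"wx":0,"wy":0,"wz":0},{"fingers":1,"x":0,"y":0,"z":0,"wx":0,"wy":0,"wz":0}]'
python3 -c "
from h import *
to([.511,.243,.0675],pose(0,-19.5)); print(r.get_obs()['torque'])"
```

```text
time: 37.35
tool_pos: [0.511, 0.2447, 0.0665]
eef_rot: [0.169, 0.002, 0.986, 0.001]
contact_force: [0.5, 0.7, -1.1]
finger_gap: 0.0178
gripper_force: 30.0
t 37.35 pos [0.511  0.2447 0.0665] shift cm [-0.03 -0.17 -0.09] rot [ 0.  -0.  -0.2] F [ 0.5  0.7 -1.1]
[ 0.01765949  0.55914504 -0.01001912]
```

```bash
python3 -m crank '[{"fingers":1,"x":0.02,"y":0,"z":0.05,"wx":0,"wy":0,"wz":0},{"fingers":1,"x":0.02,"y":0,"z":0.05,"wx":0,"wy":0,"wz":0},{"fingers":1,"x":0.02,"y":0,"z":0.05,"wx":0,"wy":0,"wz":0},{"fingers":1,"x":0.02,"y":0,"z":0.05,"wx":0,"wy":0,"wz":0},{"fingers":1,"x":0.02,"y":0,"z":0.05,"wx":0,"wy":0,"wz":0},{"fingers":1,"x":0,"y":0,"z":0,"wx":0,"wy":0,"wz":0},{"fingers":1,"x":0,"y":0,"z":0,"wx":0,"wy":0,"wz":0},{"fingers":1,"x":0,"y":0,"z":0,"wx":0,"wy":0,"wz":0}]'
python3 -c "
from h import *
to([.511,.243,.0675],pose(0,-19.5)); print(r.get_obs()['torque'])"
```

```text
time: 38.35
tool_pos: [0.5117, 0.2449, 0.066]
eef_rot: [0.171, 0.002, 0.985, 0.0]
contact_force: [-9.1, -6.6, 26.8]
finger_gap: 0.0181
gripper_force: 30.0
t 38.35 pos [0.5117 0.2449 0.066 ] shift cm [ 0.02 -0.19 -0.17] rot [-0.   0.2 -0.2] F [-9.1 -6.6 26.8]
[-1.3225082   0.78998998 -0.28380123]
```

Contact with the mat. I ease off, open and back out along the tool axis.

```bash
python3 -m crank '[{"fingers":1,"x":-0.03,"y":0,"z":-0.09,"wx":0,"wy":0,"wz":0},{"fingers":1,"x":-0.03,"y":0,"z":-0.09,"wx":0,"wy":0,"wz":0},{"fingers":1,"x":0,"y":0,"z":0,"wx":0,"wy":0,"wz":0},{"fingers":0.6,"x":0,"y":0,"z":0,"wx":0,"wy":0,"wz":0},{"fingers":0.2,"x":0,"y":0,"z":0,"wx":0,"wy":0,"wz":0},{"fingers":0,"x":0,"y":0,"z":0,"wx":0,"wy":0,"wz":0},{"fingers":0,"x":0,"y":0,"z":0,"wx":0,"wy":0,"wz":0},{"fingers":0,"x":0,"y":0,"z":0,"wx":0,"wy":0,"wz":0}]' && python3 -m crank '[{"fingers":0,"x":0,"y":0,"z":-0.5,"wx":0,"wy":0,"wz":0},{"fingers":0,"x":0,"y":0,"z":-1.5,"wx":0,"wy":0,"wz":0},{"fingers":0,"x":0,"y":0,"z":-2,"wx":0,"wy":0,"wz":0},{"fingers":0,"x":0,"y":0,"z":-3,"wx":0,"wy":0,"wz":0},{"fingers":0,"x":0,"y":0,"z":-4,"wx":0,"wy":0,"wz":0},{"fingers":0,"x":0,"y":0,"z":-4,"wx":0,"wy":0,"wz":0},{"fingers":0,"x":0,"y":0,"z":-3,"wx":0,"wy":0,"wz":0},{"fingers":0,"x":0,"y":0,"z":0,"wx":0,"wy":0,"wz":0}]'
python3 - <<'E'
from h import *
for c in ['top','wrist']:
    P,im,d=cam(c); W=cloud(P,d); hsv=cv2.cvtColor(im,cv2.COLOR_BGR2HSV); X,Y,Z=[W[...,i] for i in range(3)]
    o=(hsv[...,0]<18)&(hsv[...,1]>130)&(X>.42)&(X<.66)&(Y>.16)&(Y<.33)&(Z>-.01)&(Z<.13)
    o=cv2.erode(o.astype(np.uint8),np.ones((3,3)))>0
    f=o&(Z<.014); print(c,'floor',f.sum(),cv2.minAreaRect((W[f][:,:2]*1000).astype(np.float32)),np.percentile(Z[f],[5,50,95]).round(4),'zmax',Z[o].max())
    A=np.c_[X[f],Y[f],np.ones(f.sum())]; k=np.linalg.lstsq(A,Z[f],rcond=None)[0]; print('tilt deg',np.degrees(k[:2]))
    if c=='top':
        for n in pinpoint('top','ice0'):
            a,b=[int(round(x)) for x in n['point']]; print(round(n['p'],2),a,b,W[a,b].round(3))
        for q in ['block0','block1']:
            for n in pinpoint('top',q)[:2]:
                a,b=[int(round(x)) for x in n['point']]; print(q,round(n['p'],2),a,b,W[a,b].round(3))
E
```

```text
time: 39.35
tool_pos: [0.5108, 0.2448, 0.0656]
eef_rot: [0.169, 0.002, 0.986, 0.001]
contact_force: [0.4, -0.7, 0.3]
finger_gap: 0.0633
gripper_force: 0.0
time: 40.35
tool_pos: [0.4511, 0.2457, 0.2379]
eef_rot: [0.171, 0.002, 0.985, 0.001]
contact_force: [0.1, -0.6, -0.4]
finger_gap: 0.0918
gripper_force: 0.0
top floor 811 ((559.9215087890625, 248.35501098632812), (67.88168334960938, 96.0001220703125), 0.3969727158546448) [0.0026 0.0063 0.0102] zmax 0.12038550937566671
tilt deg [-0.85553111  0.38606767]
0.58 187 301 [ 0.616 -0.055  0.025]
0.57 205 298 [ 0.565 -0.047  0.03 ]
0.57 185 287 [ 0.62  -0.017  0.027]
0.48 210 276 [0.552 0.011 0.025]
0.37 199 272 [0.581 0.022 0.026]
0.24 212 425 [ 0.558 -0.391  0.008]
block0 0.71 244 293 [ 0.463 -0.035  0.019]
block0 0.6 242 269 [0.466 0.028 0.022]
block1 0.71 244 293 [ 0.463 -0.035  0.019]
block1 0.6 242 269 [0.466 0.028 0.022]
wrist floor 2341 ((557.5076904296875, 245.44314575195312), (79.3832778930664, 98.56944274902344), 0.20736919343471527) [0.0039 0.0055 0.0104] zmax 0.11807299126282031
tilt deg [-3.10249751  0.04989856]
```

```bash
python3 -c "
from h import *
print(r.finish_job())"
```

```text
the job is handed in; nothing more can be done
None
```

I moved all five ice cubes into the far half of the tray, set the scoop back level on its green mat and handed the job in at about 41 s; in the pan the scoop jammed and once pressed a side wall (about 17 N), turning about 9.5° in the grip, and I rechecked the wax blocks but not the things on the bench.

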